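Lock the injector down with the socket key

TASK

Take the wide T-handled socket key off its hook and stand it fully down over the square drive of the injector holder's clamp, then let go of it so that it stands there by itself before you turn anything. Then take it afresh, best by the bow on top, and turn it clockwise (seen from above) until the clamp comes up against its stop over the injector's flange. Leave the key standing fully home and upright on the drive, and leave everything else as it is.

Things in the scene. Friction and masses are not known exactly. Their poses are not given: they have to be found in the camera images.
- key: The steel socket key to use (0.14-0.26 kg, 162 mm tall), the wider hanging tool. Origin: centre of its underside; z up the shaft. A 36 x 36 mm foot, 32 mm high, has a downward square socket (25 x 25 mm, 24 deep, 3 mm chamfer, sides along x and y). Above it a 16 mm round shaft, then a crossbar with a bow on top. It hangs upright by the bow, its x about along the hook arm.
- key_bar (a point): On the key: the middle of its crossbar, 108 mm above the key's origin, axes as the key's. The bar is 160 mm long (along y), 14 mm wide (x) and 16 mm high. While the key hangs the hook blocks the bow, so hold one half of the bar, some 55 mm from this point.
- key_bow (a point): On the key: the middle of the bow's roof, 154 mm above the key's origin, on its axis, axes as the key's: pinch here across the 10 mm thickness (along x). The bow is an upright plate 38 mm wide (y) with an opening 22 mm wide and 34 mm high, through which the hook arm passes while it hangs.
- driver: The other hanging tool, to be left hanging: same height and bow, but a crossbar of only 84 mm, a thin 10 mm shaft and a flat blade. Origin at the centre of its underside, 0.10 kg.
- stand_a: Fixed grey hook stand, either tool may hang on it. Origin at table height under its 18 mm square post (197 mm high); foot 100 x 120 mm. A hook arm 8 mm thick, top at 185 mm, runs 90 mm along the stand's -x to an upturned tip 8 mm higher than the arm. The tool hangs 65 mm out from the post: raise it 12 to 22 mm, then draw it off along the stand's -x by at least 45 mm.
- stand_b: The second hook stand, alike.
- holder: The fixed injector holder: a 110 x 190 mm steel base with an aluminium block 48 mm high. Origin at table height under its middle. The injector stands fixed in it at y = -42 mm (flange 54 mm across with its top 54 mm up, stem to 115 mm up); the clamp's axis is at y = +33 mm.
- drive_top (a point): On the clamp: centre of the top of its square drive, 80 mm above the table, axes turning with the clamp, z up, its 62 mm toe along +x. The drive is 22 x 22 mm (sides along x and y), 20 mm high, on a round shoulder 52 mm across, 60 mm above the table, where the seated key's underside rests (20 mm below this point). Any of the key's four square positions will do.
- clamp (a joint): Turn of the clamp (rad), growing clockwise seen from above. It starts open at 0 to 0.3; its stop, with the toe over the injector's flange, is at 1.571. It turns stiffly with about 0.1 N m and stays where it is left; the key has about 0.15 rad of play on the drive.
- wrench: Loose bystander: open spanner about 170 mm long, lying on the table on the robot's side.
- screwdriver: Loose bystander: screwdriver about 180 mm long, lying on the table on the robot's side.
- spray: Loose bystander: can 60 mm across and 160 mm tall, standing at the far side; origin under its middle.
- jar: Loose bystander: jar 68 mm across and 75 mm tall, standing at the far side; origin under its middle.
Things that resemble listed ones, but are neither listed nor needed, are in the scene too. What is shaped like the key but blue is not meant. Leave any green look-alike of the holder alone.

How it is judged:
On the way:
1. the key is fully down on the drive and let go, with the clamp still open (turned less than 0.6 rad) (distance between key and drive_top below 0.0235 m and z of key in the frame of drive_top below -0.017 m and angle between key's own z axis and vertical below 0.12 rad and contact force between the fingers and key below 0.1 N and value of joint clamp below 0.6 rad), for 0.2 s.
At the end, for the whole second after the job is handed in: The clamp is turned against its stop (joint above 1.45 rad of 1.571), and the key stands at rest on the drive: its underside within 3 mm of the shoulder, upright within 0.12 rad (value of joint clamp above 1.45 rad and distance between key and drive_top below 0.0235 m and z of key in the frame of drive_top below -0.017 m and angle between key's own z axis and vertical below 0.12 rad and linear speed of key below 0.02 m/s and angular speed of key below 0.2 rad/s); the robot touches nothing.
It fails at once if the other hanging tool is moved by more than 40 mm (distance of driver from where it was at the start of the episode above 0.04 m).
It fails at once if the wrench, screwdriver, can or jar is moved by more than 30 mm (distance of any of wrench, screwdriver, spray, jar from where it was at the start of the episode above 0.03 m).
It also fails if it takes over 61 s, if anything falls off the work surface, if the arm or the gripper's body presses on something with over 40 N, if the wrist force passes 120 N, or if a joint passes its speed limit or range.

ROBOT

A 6-joint arm with a two-finger parallel gripper is mounted at the origin on the work surface. World frame = base frame: x ahead of the robot, y to its left, z up, the work surface at z = 0. Lengths are in m, angles in rad, forces in N, time in s.
With the tool pointing down it reaches from about 0.3 to 0.875 m from the base axis. Payload 6.4 kg.
Tool frame: the origin (TCP) lies midway between the tips of the shut fingers; the grasp point (between the pads) lies 19 mm behind it; z points along the fingers, x is the direction in which the jaws open and shut, and the axes are right-handed (so a half turn about z gives the same grasp; the last joint's range is limited). The gripper opens to 88 mm and grips with 3 to 60 N. Pads are 18 mm wide; open, the fingers measure 123 mm over their backs; the gripper's body (75 mm by 187 mm) begins 45 mm behind the grasp point.
Start: joints at [-1.511, 0.181, 1.607, -0, 1.354, -0.206], TCP at [0.151, -0.555, 0.239] pointing down, gripper open.
Joint ranges: [-2.99, 2.99], [-0.89, 2.07], [0.3, 2.58], [-1.14, 4.28], [0, 2.63], [-3.12, 3.12]. Speed limits (rad/s): [2.57, 2.57, 3.01, 3.14, 3.14, 3.14].

INTERFACE

Orientations are given as a rotation vector (axis times angle).
In Python, from workcell import monitor, optics, workorder gives the robot as it stands.
- The arm moves only by the shell command python3 -m pendant 'ROWS'. ROWS is JSON, a list of rows, each an object with "rot": the turn, a rotation vector about the tool's x, y, z in rad, a list of three; "linear": the shift along the tool's x, y, z in cm, a list of three; "grip": the finger opening in cm, from 0 to 8.81. A call has 1 to 5 rows; each row is the pose to reach, as a shift and turn from the pose measured when the call began, along the tool's axes at that moment; what a row does not reach only later rows make up. A row lasts 1/12 s, in which the tool goes at most 41.7 mm and 7.16 degrees, less where a joint would pass 70% of its speed; a pose out of reach is approached as far as the arm can. A call with a gripper value outside its range is refused whole. The fingers move at their own pace and stop on an object; the grip force is fixed at half the most. Time passes only in rows, so rows that repeat a pose let the fingers close. It gives the time, the measured TCP pose, the force and the opening at its end, in the units of the state.
- monitor.read_state(): the state, without advancing time (a new reading comes with each control period).
- optics.camera(name): name is "scene" or "top" or "wrist"; returns (picture, depth): 480x640x3 uint8, red, green, blue; 480x640 float32, m along the optical axis (not along the pixel's ray), 0 where there is no reading.
- optics.camera_info(name): a dict with "camera_matrix" (3x3 intrinsics, pixels), "cam_to_world" (4x4, takes a point from camera to world coordinates). Camera axes: x right, y down, z forward; pixel columns grow to the right and rows downward; lengths in m; the calibration is good to about 2 mm. A picture is of the moment at which its call begins: read the wrist's pose just before it. camera_info takes no time and is no camera call; for the wrist camera it gives the pose at the moment of the call.
- workorder.close_job(): hands the job in, once; it reports no verdict.
The state is a dict: "time_s": time; "q": joint angles; "dq": joint speeds; "tau": joint torques, N m; "tool_pos": TCP position; "ee_rot": TCP orientation; "contact_force": force on the tool from outside, world axes, zero at the start; "moment": the same for the moment, N m; "width": finger opening in m.
Only numpy, scipy, OpenCV 4.12 (cv2) and the standard library are available. Lean on these libraries where they do the work, as an engineer would, in place of code of your own. Each camera call takes 0.05 s, during which the arm holds its last target.

## Working session

There is one attempt and no reset: what is moved stays moved. The work goes in short steps, Python scripts to look and compute and a shell command to move; the robot and the scene stay as the last step left them, time stands still between calls to the robot, and variables do not carry over. Pictures are saved under pics/ and viewed, and the job is handed in when it is done.

```bash
ls; mkdir -p pics; cat > h.py <<'E'
import numpy as np, cv2
from workcell import monitor, optics, workorder
from scipy.spatial.transform import Rotation as R
def snap(name,tag):
    info=optics.camera_info(name); im,d=optics.camera(name)
    cv2.imwrite(f'pics/{tag}.png',im[:,:,::-1]); np.savez(f'pics/{tag}.npz',im=im,d=d,K=info['camera_matrix'],T=info['cam_to_world'])
    return im,d,np.array(info['camera_matrix']),np.array(info['cam_to_world'])
def load(tag):
    z=np.load(f'pics/{tag}.npz'); return z['im'],z['d'],z['K'],z['T']
def cloud(d,K,T):
    v,u=np.mgrid[:d.shape[0],:d.shape[1]]
    P=np.stack([(u-K[0,2])/K[0,0]*d,(v-K[1,2])/K[1,1]*d,d],-1)
    W=P@T[:3,:3].T+T[:3,3]; W[d<=0]=np.nan
    return W
def st():
    s=monitor.read_state(); print({k:np.round(v,4).tolist() for k,v in s.items() if k in('time_s','q','tool_pos','ee_rot','contact_force','moment','width')}); return s
E
python3 - <<'E'
from h import *
s=st(); print(R.from_rotvec(s['ee_rot']).as_matrix().round(3))
for n in('scene','top'):
    im,d,K,T=snap(n,n+'0'); print(n,K.round(1).tolist(),T.round(3).tolist())
E
```

```text
pics
{'time_s': 0.0, 'q': [-1.5113, 0.1815, 1.608, 0.0, 1.3538, -0.2063], 'tool_pos': [0.151, -0.5543, 0.2379], 'ee_rot': [-2.4952, 1.9067, 0.0017], 'contact_force': [0.3559, 0.3828, 0.1756], 'moment': [-0.0097, -0.0444, -0.035], 'width': 0.0879}
[[ 0.263 -0.965 -0.   ]
 [-0.965 -0.263  0.002]
 [-0.002 -0.    -1.   ]]
scene [[494.5, 0.0, 317.0], [0.0, 494.5, 238.9], [0.0, 0.0, 1.0]] [[0.734, 0.496, -0.463, 1.051], [0.679, -0.523, 0.515, -0.678], [0.013, -0.693, -0.721, 1.048], [0.0, 0.0, 0.0, 1.0]]
top [[531.8, 0.0, 318.5], [0.0, 531.8, 234.3], [0.0, 0.0, 1.0]] [[0.013, -0.998, 0.069, 0.383], [-1.0, -0.014, -0.002, -0.015], [0.003, -0.069, -0.998, 1.546], [0.0, 0.0, 0.0, 1.0]]
```

View pics/scene0.png

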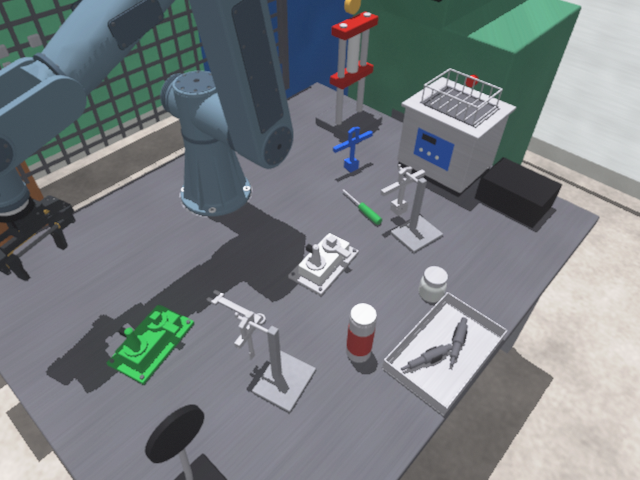

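View pics/top0.png

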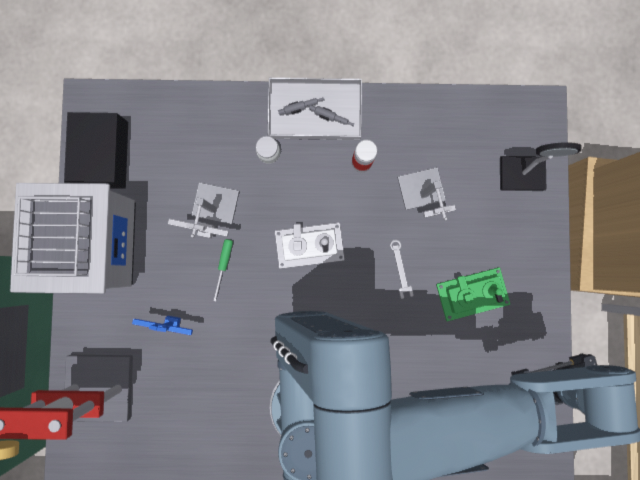

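The top view shows the key (wide bar) on the left stand at about (197,228), the driver at (438,211), the holder at (310,245) with its clamp drive at about (297,245), and the injector at (324,242). I'll measure these next.

```bash
python3 - <<'E'
from h import *
im,d,K,T=load('top0')
W=cloud(d,K,T)
a=cv2.resize(im[170:260,150:260],None,fx=5,fy=5,interpolation=cv2.INTER_CUBIC)
b=cv2.resize(im[210:280,265:355],None,fx=5,fy=5,interpolation=cv2.INTER_CUBIC)
c=np.zeros((450,1000,3),np.uint8); c[:450,:550]=a; c[:350,550:]=b
cv2.imwrite('pics/c1.png',cv2.resize(c,(800,360))[:,:,::-1])
def box(n,u0,u1,v0,v1,z0,z1):
    p=W[v0:v1,u0:u1].reshape(-1,3); uv=np.stack(np.meshgrid(np.arange(u0,u1),np.arange(v0,v1)),-1).reshape(-1,2)
    m=(p[:,2]>z0)&(p[:,2]<z1); q=p[m].astype(np.float32)
    if len(q)<4: print(n,len(q));return
    print(n,len(q),'mean',q.mean(0).round(4),'rect',[np.round(x,4) for x in cv2.minAreaRect(q[:,:2])])
box('keybar',150,260,200,260,0.11,0.15)
box('keytop',150,260,170,260,0.15,0.22)
box('post',150,260,170,260,0.192,0.21)
box('arm',150,260,170,260,0.178,0.19)
box('standfoot',150,260,170,260,0.006,0.03)
box('base',265,355,210,280,0.006,0.03)
box('block',265,355,210,280,0.04,0.052)
box('all>.056',265,355,210,280,0.056,0.078)
box('drive',265,315,210,280,0.070,0.085)
box('shoulder',265,315,210,280,0.056,0.066)
box('stem',265,355,210,280,0.09,0.13)
for z in np.arange(0,.22,.01):
    p=W[170:260,150:260,2]; q=W[210:280,265:355,2]; print(round(z,2),((p>z)&(p<=z+.01)).sum(),((q>z)&(q<=z+.01)).sum(),end='; ')
E
```

```text
Traceback (most recent call last):
cv2.error: OpenCV(4.12.0) /io/opencv/modules/imgproc/src/convhull.cpp:143: error: (-215:Assertion failed) total >= 0 && (depth == CV_32F || depth == CV_32S) in function 'convexHull'
```

View pics/c1.png

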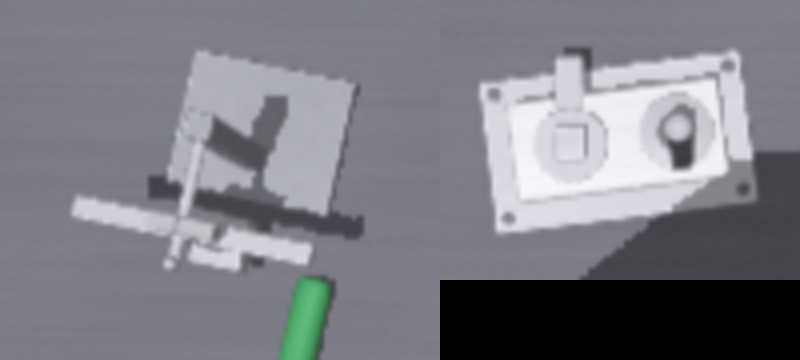

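The crop shows the key's bar under the hook arm, the holder's base with the drive square at left and the toe pointing up (away from the robot), and the injector stem at right.

```bash
python3 - <<'E'
from h import *
im,d,K,T=load('top0')
W=cloud(d,K,T)
def box(n,u0,u1,v0,v1,z0,z1):
    p=W[v0:v1,u0:u1].reshape(-1,3)
    m=(p[:,2]>z0)&(p[:,2]<z1); q=np.ascontiguousarray(p[m],dtype=np.float32)
    if len(q)<4: print(n,len(q));return
    pts=np.ascontiguousarray(q[:,:2]).reshape(-1,1,2)
    print(n,len(q),'mean',q.mean(0).round(4),'rect',[np.round(x,4).tolist() for x in cv2.minAreaRect(pts)])
box('keybar',150,260,200,260,0.11,0.15)
box('keytop',150,260,170,260,0.15,0.22)
box('post',150,260,170,260,0.192,0.21)
box('arm',150,260,170,260,0.178,0.19)
box('standfoot',150,260,170,260,0.006,0.03)
box('base',265,355,210,280,0.006,0.03)
box('block',265,355,210,280,0.04,0.052)
box('toe..',265,355,210,280,0.056,0.078)
box('drive',265,315,210,280,0.070,0.085)
box('shoulder',265,315,210,280,0.056,0.066)
box('stem',265,355,210,280,0.09,0.13)
for z in np.arange(0,.22,.01):
    p=W[170:260,150:260,2]; q=W[210:280,265:355,2]; print(round(z,2),((p>z)&(p<=z+.01)).sum(),((q>z)&(q<=z+.01)).sum(),end='; ')
E
```

```text
keybar 114 mean [0.5049 0.2926 0.1432] rect [[0.5249, 0.2931], [0.157, 0.0805], 79.8518]
keytop 415 mean [0.5082 0.296  0.1732] rect [[0.4942, 0.3006], [0.1135, 0.1228], 31.8281]
post 84 mean [0.5275 0.2933 0.1959] rect [[0.5169, 0.2995], [0.0367, 0.0988], 87.3008]
arm 111 mean [0.5093 0.2973 0.1853] rect [[0.514, 0.3011], [0.0419, 0.0969], 88.2489]
standfoot 1673 mean [0.5545 0.282  0.0123] rect [[0.5428, 0.3148], [0.2608, 0.3185], 1.2323]
base 1263 mean [0.4529 0.0065 0.012 ] rect [[0.46, 0.0076], [0.2001, 0.2587], 0.9185]
block 681 mean [0.4563 0.0094 0.0475] rect [[0.4644, 0.0099], [0.0845, 0.1497], 7.9365]
toe.. 358 mean [0.4641 0.026  0.0615] rect [[0.4598, 0.0049], [0.1176, 0.0874], 74.4039]
drive 64 mean [0.4531 0.0429 0.0793] rect [[0.4545, 0.0438], [0.0316, 0.0268], 34.9702]
shoulder 249 mean [0.4647 0.0414 0.0604] rect [[0.4689, 0.0364], [0.0537, 0.0878], 76.8492]
stem 78 mean [ 0.4531 -0.0341  0.1068] rect [[0.4522, -0.0331], [0.0346, 0.0166], 0.5374]
0.0 4203 2201; 0.01 899 821; 0.02 145 30; 0.03 17 13; 0.04 10 538; 0.05 12 502; 0.06 78 169; 0.07 29 44; 0.08 8 39; 0.09 7 18; 0.1 11 30; 0.11 5 29; 0.12 10 1; 0.13 12 0; 0.14 87 0; 0.15 173 0; 0.16 12 0; 0.17 19 0; 0.18 106 0; 0.19 98 0; 0.2 7 0; 0.21 0 0;
```

```bash
cat >> h.py <<'E'
def ray(u,v,z,K,T):
    r=T[:3,:3]@np.array([(u-K[0,2])/K[0,0],(v-K[1,2])/K[1,1],1.]); c=T[:3,3]
    return c+r*(z-c[2])/r[2]
E
python3 - <<'E'
from h import *
im,d,K,T=load('top0')
W=cloud(d,K,T)
p=W[200:250,160:235].reshape(-1,3); 
m=(p[:,2]>.138)&(p[:,2]<.162); q=p[m]
print(len(q),np.median(q[:,2]))
# bar line: robust
m2=np.ascontiguousarray(q[:,:2],dtype=np.float32)
vx,vy,x0,y0=cv2.fitLine(m2,cv2.DIST_HUBER,0,.01,.01).ravel()
print('bar dir',np.degrees(np.arctan2(vy,vx)),x0,y0)
t=(m2-[x0,y0])@[vx,vy]; r=(m2-[x0,y0])@[-vy,vx]
k=abs(r)<.012; print('bar extent',t[k].min(),t[k].max(), 'centre',[x0,y0]+np.array([vx,vy])*(t[k].min()+t[k].max())/2, 'zmed',np.median(q[k,2]), r[k].min(), r[k].max())
# stand arm & post via px
c=lambda u,v,z: ray(150+u/4,170+v/4,z,K,T).round(4)
print('post',c(196,124,.197),'tip',c(170,263,.193))
print('bar ends',c(75,207,.15),c(310,250,.15))
b=lambda u,v,z: ray(265+(u-440)/4,210+v/4,z,K,T).round(4)
cs=[b(482,84,.0125),b(738,53,.0125),b(756,201,.0125),b(498,234,.0125)]
print('base',cs,np.mean(cs,0))
print('drive',b(570,144,.08),'stem',b(679,128,.115),'toe',b(570,57,.07))
# local base mask
E
```

```text
268 0.15093560756921243
bar dir 79.07186 0.4926246 0.29605114
bar extent -0.07570796 0.083783105 centre [0.49339005 0.3000155 ] zmed 0.15100557721775343 -0.0071177213 0.0071469313
post [0.5574 0.2886 0.197 ] tip [0.4685 0.3035 0.193 ]
bar ends [0.5074 0.3772 0.15  ] [0.4811 0.2219 0.15  ]
base [array([0.497 , 0.1066, 0.0125]), array([ 0.522 , -0.0782,  0.0125]), array([ 0.4151, -0.0923,  0.0125]), array([0.3889, 0.093 , 0.0125])] [0.45575  0.007275 0.0125  ]
drive [0.4513 0.0398 0.08  ] stem [ 0.4614 -0.0348  0.115 ] toe [0.5124 0.0411 0.07  ]
```

```bash
cat >> h.py <<'E'
def plan(x,y,z,yawdeg,s=None):
    "print linear(cm)/rot in current tool axes for TCP target, tool down"
    s=s or monitor.read_state(); Rm=R.from_rotvec(s['ee_rot']).as_matrix(); a=np.radians(yawdeg)
    Rt=np.array([[np.cos(a),np.sin(a),0],[np.sin(a),-np.cos(a),0],[0,0,-1]])
    D=np.array([x,y,z])-s['tool_pos']
    print('linear',(Rm.T@D*100).round(2).tolist(),'rot',R.from_matrix(Rm.T@Rt).as_rotvec().round(3).tolist(),'dist',np.linalg.norm(D).round(3), 'yaw',np.degrees(np.arctan2(Rm[1,0],Rm[0,0])).round(2))
E
python3 - <<'E'
from h import *
plan(.40,-.30,.42,-50)
s=monitor.read_state(); Tw=np.array(optics.camera_info('wrist')['cam_to_world']); Rm=R.from_rotvec(s['ee_rot']).as_matrix()
print((Rm.T@(Tw[:3,3]-s['tool_pos'])).round(3),(Rm.T@Tw[:3,:3]).round(3)); print(optics.camera_info('wrist')['camera_matrix'])
E
```

```text
linear [-18.03, -30.71, -18.17] rot [-0.001, 0.001, -0.432] dist 0.4 yaw -74.77
[ 0.    -0.075 -0.146] [[ 1.    -0.001 -0.   ]
 [ 0.001  0.957  0.29 ]
 [ 0.    -0.29   0.957]]
[[344.92341418   0.         313.52109479]
 [  0.         344.92341418 236.80730214]
 [  0.           0.           1.        ]]
```

```bash
python3 -m pendant '[{"rot":[0,0,-0.05],"linear":[-1,-2,-3.3],"grip":8.8},{"rot":[0,0,-0.15],"linear":[-4,-5,-5.5],"grip":8.8},{"rot":[0,0,-0.25],"linear":[-6,-8.5,-7.5],"grip":8.8},{"rot":[0,0,-0.33],"linear":[-7.5,-12,-9.5],"grip":8.8},{"rot":[0,0,-0.43],"linear":[-9.5,-15.5,-11.5],"grip":8.8}]'
python3 - <<'E'
from h import *
st(); plan(.42,-.30,.42,-50); plan(.42,0,.42,-10)
E
```

```text
time_s: 0.52
tool_pos: [0.2674, -0.4294, 0.3475]
ee_rot: [-2.846, 1.326, 0.001]
contact_force: [0.8, -1.3, 0.3]
width: 0.0879
{'time_s': 0.5167, 'q': [-1.2492, -0.0478, 1.6314, 0.0006, 1.5597, -0.3771], 'tool_pos': [0.2674, -0.4294, 0.3475], 'ee_rot': [-2.8462, 1.3261, 0.0012], 'contact_force': [0.8031, -1.2627, 0.2601], 'moment': [-0.039, -0.0827, 0.003], 'width': 0.0879}
linear [-0.1, -20.01, -7.22] rot [-0.001, 0.001, 0.001] dist 0.213 yaw -49.96
linear [-23.07, -39.31, -7.17] rot [-0.002, 0.001, -0.698] dist 0.461 yaw -49.96
```

```bash
python3 -m pendant '[{"linear":[-1,-3.9,-1],"rot":[0,0,-0.05]},{"linear":[-2,-7.7,-2],"rot":[0,0,-0.1]},{"linear":[-3.5,-11.3,-3],"rot":[0,0,-0.2]},{"linear":[-5.5,-14.7,-4],"rot":[0,0,-0.3]},{"linear":[-8,-17.5,-5],"rot":[0,0,-0.4]}]'
python3 - <<'E'
from h import *
st(); plan(.44,0.1,.40,-10)
E
```

```text
{'time_s': 0.5167, 'q': [-1.2492, -0.0478, 1.6314, 0.0006, 1.5597, -0.3771], 'tool_pos': [0.2674, -0.4294, 0.3475], 'ee_rot': [-2.8462, 1.3261, 0.0012], 'contact_force': [0.8031, -1.2627, 0.2601], 'moment': [-0.039, -0.0827, 0.003], 'width': 0.0879}
linear [-29.44, -47.27, -5.15] rot [-0.002, 0.001, -0.698] dist 0.559 yaw -49.96invalid input
```

Refused: every row needs "grip".

```bash
python3 -m pendant '[{"linear":[-1,-3.9,-1],"rot":[0,0,-0.05],"grip":8.8},{"linear":[-2,-7.7,-2],"rot":[0,0,-0.1],"grip":8.8},{"linear":[-3.5,-11.3,-3],"rot":[0,0,-0.2],"grip":8.8},{"linear":[-5.5,-14.7,-4],"rot":[0,0,-0.3],"grip":8.8},{"linear":[-8,-17.5,-5],"rot":[0,0,-0.4],"grip":8.8}]'
python3 - <<'E'
from h import *
st(); plan(.44,0.1,.40,-10)
E
```

```text
time_s: 0.93
tool_pos: [0.3508, -0.2536, 0.3978]
ee_rot: [-3.054, 0.725, 0.001]
contact_force: [-0.3, 0.1, -0.2]
width: 0.0877
{'time_s': 0.9333, 'q': [-0.9029, -0.2388, 1.7023, 0.0016, 1.6803, -0.4363], 'tool_pos': [0.3508, -0.2536, 0.3978], 'ee_rot': [-3.0539, 0.7253, 0.0012], 'contact_force': [-0.2628, 0.0914, -0.2027], 'moment': [-0.0417, -0.0671, 0.0063], 'width': 0.0877}
linear [-7.93, -35.6, -0.13] rot [-0.003, 0.001, -0.292] dist 0.365 yaw -26.72
```

```bash
python3 -m pendant '[{"linear":[-1,-4,0],"rot":[0,0,-0.1],"grip":8.8},{"linear":[-2,-8,0],"rot":[0,0,-0.2],"grip":8.8},{"linear":[-3,-11.5,0],"rot":[0,0,-0.29],"grip":8.8},{"linear":[-3.5,-15,0],"rot":[0,0,-0.29],"grip":8.8},{"linear":[-4,-18,0],"rot":[0,0,-0.29],"grip":8.8}]'
python3 -m pendant '[{"linear":[0.2,-4,0],"rot":[0,0,0],"grip":8.8},{"linear":[0.5,-8,0],"rot":[0,0,0],"grip":8.8},{"linear":[0.8,-12,0],"rot":[0,0,0],"grip":8.8},{"linear":[1.2,-15,0],"rot":[0,0,0],"grip":8.8},{"linear":[1.3,-15,0],"rot":[0,0,0],"grip":8.8}]'
python3 - <<'E'
from h import *
st(); plan(.482,0.241,.20,-10.5)
snap('wrist','w1')
E
```

```text
time_s: 1.35
tool_pos: [0.3959, -0.0725, 0.3983]
ee_rot: [-3.127, 0.275, -0.0]
contact_force: [1.6, -0.1, 0.4]
width: 0.0881
time_s: 1.77
tool_pos: [0.435, 0.0776, 0.3983]
ee_rot: [-3.125, 0.265, 0.001]
contact_force: [-0.8, -0.3, -0.9]
width: 0.0881
{'time_s': 1.7667, 'q': [-0.0968, -0.2187, 1.6849, 0.0049, 1.6758, 0.0729], 'tool_pos': [0.435, 0.0776, 0.3983], 'ee_rot': [-3.1255, 0.2651, 0.0006], 'contact_force': [-0.7608, -0.2555, -0.9318], 'moment': [0.0102, -0.0573, -0.0035], 'width': 0.0881}
linear [1.9, -16.8, 19.91] rot [-0.005, 0.001, 0.014] dist 0.261 yaw -9.7
```

View pics/w1.png

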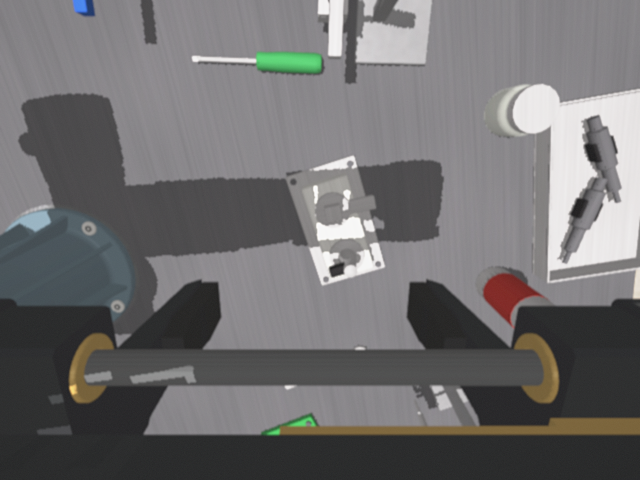

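The wrist view shows the holder at about (340,220), with the drive and toe at (332,208) to (372,202) in shadow and the key's bar end at (335,30). I'll refine the drive from a crop and carry on toward the key.

```bash
python3 - <<'E'
from h import *
im,d,K,T=load('w1')
c=cv2.resize(im[145:295,275:400],None,fx=4,fy=4,interpolation=cv2.INTER_CUBIC)
c=cv2.convertScaleAbs(c,alpha=1.0); cv2.imwrite('pics/c2.png',c[:,:,::-1])
W=cloud(d,K,T)
sub=W[145:295,275:400].reshape(-1,3)
def box(n,z0,z1,near=None,rad=None):
    p=sub[(sub[:,2]>z0)&(sub[:,2]<z1)]
    if near is not None: p=p[np.hypot(*(p[:,:2]-near).T)<rad]
    if len(p)<4: print(n,len(p)); return
    print(n,len(p),p.mean(0).round(4),[np.round(x,4).tolist() for x in cv2.minAreaRect(np.ascontiguousarray(p[:,:2],dtype=np.float32).reshape(-1,1,2))])
box('drive',.074,.084,[.4514,.04],.03)
box('base',.008,.016,[.455,.007],.13)
box('shoulder',.055,.066,[.4514,.04],.08)
box('stem',.1,.12)
E
```

```text
drive 257 [0.4555 0.0432 0.0794] [[0.4556, 0.0424], [0.0219, 0.0225], 2.1505]
base 3119 [0.4566 0.0283 0.0117] [[0.4602, 0.0101], [0.1101, 0.1897], 7.9552]
shoulder 1267 [0.4693 0.0348 0.0589] [[0.4667, 0.0111], [0.1071, 0.0861], 76.8475]
stem 299 [ 0.4575 -0.0312  0.1072] [[0.4557, -0.0317], [0.0375, 0.018], 3.3908]
```

View pics/c2.png

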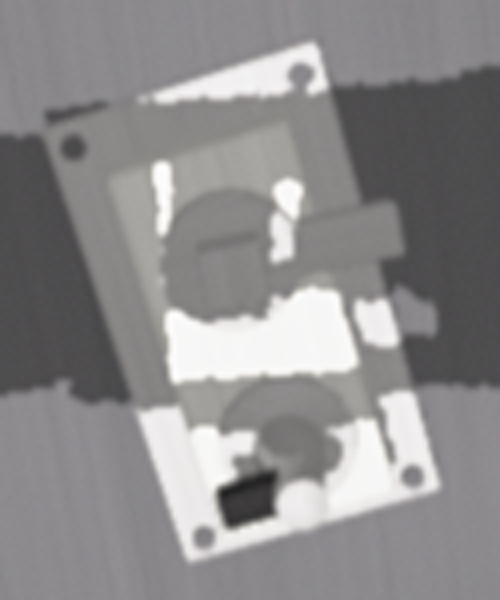

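```bash
python3 -m pendant '[{"linear":[0.4,-3.4,-0.3],"rot":[0,0,0],"grip":8.8},{"linear":[0.8,-7,-0.3],"rot":[0,0,0],"grip":8.8},{"linear":[1.2,-10,-0.3],"rot":[0,0,0],"grip":8.8},{"linear":[1.2,-10,-0.3],"rot":[0,0,0],"grip":8.8}]'
python3 - <<'E'
from h import *
st(); snap('wrist','w2')
E
```

```text
time_s: 2.15
tool_pos: [0.4641, 0.1744, 0.4009]
ee_rot: [-3.126, 0.263, 0.003]
contact_force: [-0.8, 0.1, -0.1]
width: 0.0877
{'time_s': 2.15, 'q': [0.1165, -0.0884, 1.5666, 0.0047, 1.6643, 0.2847], 'tool_pos': [0.4641, 0.1744, 0.4009], 'ee_rot': [-3.1262, 0.2627, 0.0029], 'contact_force': [-0.8451, 0.11, -0.102], 'moment': [-0.0816, -0.0547, 0.011], 'width': 0.0877}
```

View pics/w2.png

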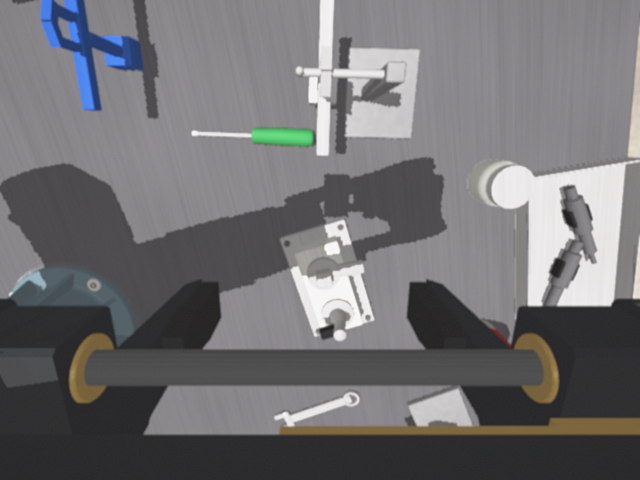

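The wrist view shows the key's bar from (327,0) to (322,152), the hook arm from (300,72) to (400,72), and the holder at (330,275).

```bash
python3 - <<'E'
from h import *
for tag in('w2',):
    im,d,K,T=load(tag); W=cloud(d,K,T)
    def box(n,u0,u1,v0,v1,z0,z1,near=None,rad=None):
        p=W[v0:v1,u0:u1].reshape(-1,3); p=p[(p[:,2]>z0)&(p[:,2]<z1)]
        if near is not None: p=p[np.hypot(*(p[:,:2]-near).T)<rad]
        if len(p)<4: print(n,len(p)); return
        print(n,len(p),p.mean(0).round(4),[np.round(x,4).tolist() for x in cv2.minAreaRect(np.ascontiguousarray(p[:,:2],dtype=np.float32).reshape(-1,1,2))])
    box('bar',290,360,0,160,.143,.157)
    box('barlow',290,360,90,160,.143,.157)
    box('drive',275,385,210,345,.074,.084,[.4514,.04],.03)
    box('base',275,385,210,345,.008,.016,[.455,.007],.13)
    box('stem',275,385,210,345,.1,.12)
    box('post',380,410,55,90,.19,.205)
    box('arm',290,380,60,85,.178,.197)
    for y in range(0,160,15): print(y,[ (np.nanmedian(W[y,u,2])).round(3) for u in range(316,340,3)])
E
```

```text
bar 1477 [0.4956 0.2995 0.151 ] [[0.4956, 0.2975], [0.1508, 0.014], 78.9693]
barlow 766 [0.4872 0.255  0.151 ] [[0.4876, 0.2564], [0.0672, 0.014], 78.9607]
drive 223 [0.4557 0.0437 0.0793] [[0.4556, 0.0431], [0.0221, 0.0226], 1.8509]
base 2546 [0.4594 0.0346 0.0116] [[0.46, 0.0101], [0.11, 0.1904], 7.9071]
stem 264 [ 0.4586 -0.0305  0.1072] [[0.4563, -0.0334], [0.0374, 0.0177], 10.9921]
post 428 [0.5594 0.2893 0.1963] [[0.5601, 0.2895], [0.0183, 0.0181], 79.0978]
arm 944 [0.5056 0.2992 0.187 ] [[0.5077, 0.2987], [0.0208, 0.081], 82.3496]
0 [np.float64(-0.001), np.float64(0.001), np.float64(0.153), np.float64(0.151), np.float64(0.151), np.float64(0.152), np.float64(0.001), np.float64(0.001)]
15 [np.float64(-0.001), np.float64(-0.001), np.float64(0.151), np.float64(0.152), np.float64(0.151), np.float64(0.152), np.float64(0.0), np.float64(0.0)]
30 [np.float64(-0.002), np.float64(0.15), np.float64(0.152), np.float64(0.152), np.float64(0.152), np.float64(0.152), np.float64(-0.001), np.float64(0.002)]
45 [np.float64(-0.0), np.float64(0.15), np.float64(0.15), np.float64(0.151), np.float64(0
[... 500 characters left out ...]
4(0.066), np.float64(0.0)]
105 [np.float64(-0.002), np.float64(0.15), np.float64(0.15), np.float64(0.152), np.float64(0.151), np.float64(0.001), np.float64(0.0), np.float64(-0.001)]
120 [np.float64(0.001), np.float64(0.151), np.float64(0.151), np.float64(0.151), np.float64(0.152), np.float64(-0.001), np.float64(-0.001), np.float64(-0.002)]
135 [np.float64(0.0), np.float64(0.152), np.float64(0.151), np.float64(0.152), np.float64(0.151), np.float64(-0.0), np.float64(0.0), np.float64(0.001)]
150 [np.float64(0.15), np.float64(0.151), np.float64(nan), np.float64(0.153), np.float64(0.151), np.float64(0.001), np.float64(-0.0), np.float64(-0.001)]<stdin>:16: RuntimeWarning: All-NaN slice encountered
```

```bash
python3 - <<'E'
from h import *
plan(.4854,.245,.21,-11)
E
```

```text
linear [0.98, -7.46, 19.1] rot [-0.002, 0.003, 0.024] dist 0.205 yaw -9.62
```

```bash
python3 -m pendant '[{"linear":[0.4,-3.2,2],"rot":[0,0,0.02],"grip":8.8},{"linear":[0.8,-6,5],"rot":[0,0,0.024],"grip":8.8},{"linear":[0.98,-7.46,9],"rot":[0,0.003,0.024],"grip":8.8},{"linear":[0.98,-7.46,13],"rot":[0,0.003,0.024],"grip":8.8},{"linear":[0.98,-7.46,17],"rot":[0,0.003,0.024],"grip":8.8}]'
python3 -m pendant '[{"linear":[0,0,1],"rot":[0,0,0],"grip":8.8},{"linear":[0,0,1],"rot":[0,0,0],"grip":8.8}]'
python3 - <<'E'
from h import *
st();plan(.4854,.245,.124,-11)
im,d,K,T=snap('wrist','w3')
W=cloud(d,K,T)
p=W[:300].reshape(-1,3);p=p[(p[:,2]>.14)&(p[:,2]<.158)&(np.hypot(p[:,0]-.496,p[:,1]-.302)<.09)]
print(len(p),[np.round(x,4).tolist() for x in cv2.minAreaRect(np.ascontiguousarray(p[:,:2],dtype=np.float32).reshape(-1,1,2))])
E
```

```text
time_s: 2.62
tool_pos: [0.4855, 0.2436, 0.2293]
ee_rot: [-3.125, 0.301, -0.002]
contact_force: [0.4, -0.4, 0.4]
width: 0.0883
time_s: 2.78
tool_pos: [0.4834, 0.2412, 0.2157]
ee_rot: [3.125, -0.304, -0.01]
contact_force: [0.0, 0.1, -0.4]
width: 0.0881
{'time_s': 2.7833, 'q': [0.2426, 0.1297, 1.7136, 0.0006, 1.3049, 0.4363], 'tool_pos': [0.4834, 0.2412, 0.2157], 'ee_rot': [3.1252, -0.3039, -0.01], 'contact_force': [0.029, 0.1464, -0.3963], 'moment': [-0.0513, -0.0349, 0.0188], 'width': 0.0881}
linear [0.18, -0.43, 9.16] rot [0.002, 0.006, -0.002] dist 0.092 yaw -11.11
4784 [[0.5283, 0.2955], [0.1592, 0.079], 78.9687]
```

View pics/w3.png

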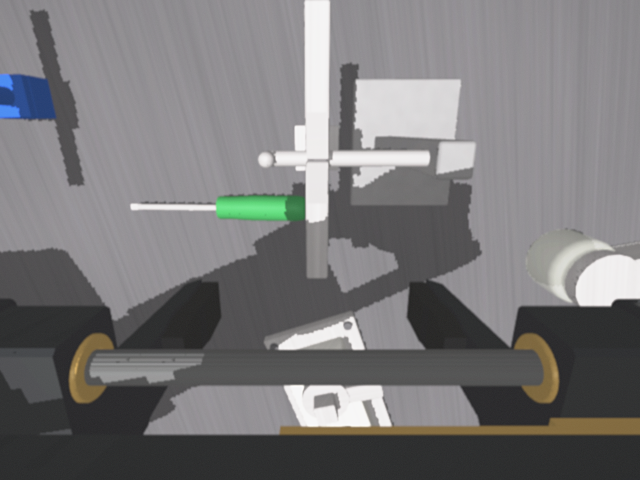

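The wrist view shows the bar vertical at u≈317, midway between the fingers at 219 and 408, with its near end at v≈277. Now I descend and grip.

```bash
python3 -m pendant '[{"linear":[0.18,-0.43,2.5],"rot":[0,0.006,0],"grip":8.8},{"linear":[0.18,-0.43,5],"rot":[0,0.006,0],"grip":8.8},{"linear":[0.18,-0.43,7.5],"rot":[0,0.006,0],"grip":8.8},{"linear":[0.18,-0.43,9.16],"rot":[0,0.006,0],"grip":8.8},{"linear":[0.18,-0.43,9.16],"rot":[0,0.006,0],"grip":8.8}]'
python3 - <<'E'
from h import *
st();plan(.4854,.245,.124,-11)
snap('wrist','w4')
E
```

```text
time_s: 3.25
tool_pos: [0.4879, 0.245, 0.1272]
ee_rot: [3.126, -0.306, 0.006]
contact_force: [0.1, -0.3, 0.2]
width: 0.088
{'time_s': 3.25, 'q': [0.2489, 0.2434, 1.7756, -0.0021, 1.1194, 0.4447], 'tool_pos': [0.4879, 0.245, 0.1272], 'ee_rot': [3.126, -0.3055, 0.0058], 'contact_force': [0.1282, -0.2737, 0.2164], 'moment': [-0.017, -0.0762, 0.0008], 'width': 0.088}
linear [-0.25, 0.05, 0.32] rot [0.0, -0.004, -0.003] dist 0.004 yaw -11.16
```

View pics/w4.png

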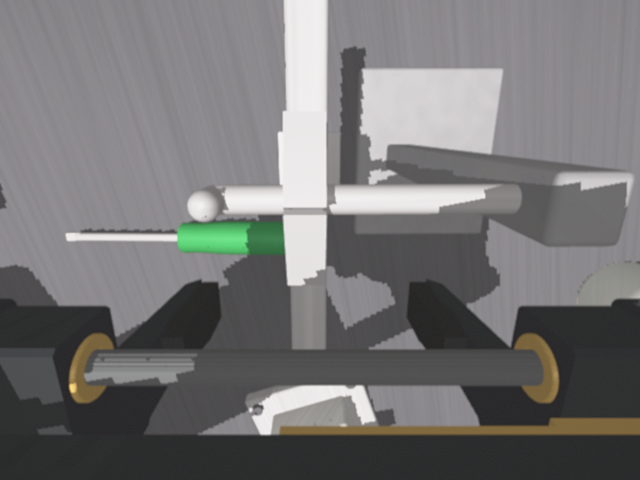

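The bar is centred between the fingers to within about 2 mm. I'll correct that and close.

```bash
python3 -m pendant '[{"linear":[-0.25,0.05,0.3],"rot":[0,-0.004,0],"grip":8.8},{"linear":[-0.25,0.05,0.3],"rot":[0,-0.004,0],"grip":5},{"linear":[-0.25,0.05,0.3],"rot":[0,-0.004,0],"grip":2.5},{"linear":[-0.25,0.05,0.3],"rot":[0,-0.004,0],"grip":1},{"linear":[-0.25,0.05,0.3],"rot":[0,-0.004,0],"grip":0.5}]'
python3 -m pendant '[{"linear":[0,0,0],"rot":[0,0,0],"grip":0.5},{"linear":[0,0,0],"rot":[0,0,0],"grip":0.5},{"linear":[0,0,0],"rot":[0,0,0],"grip":0.5},{"linear":[0,0,0],"rot":[0,0,0],"grip":0.5}]'
python3 - <<'E'
from h import *
st()
E
```

```text
time_s: 3.72
tool_pos: [0.4869, 0.2455, 0.1269]
ee_rot: [-3.126, 0.305, -0.005]
contact_force: [0.2, -0.3, 0.2]
width: 0.0631
time_s: 4.05
tool_pos: [0.4869, 0.2455, 0.1269]
ee_rot: [-3.126, 0.305, -0.005]
contact_force: [-0.0, 0.1, 0.6]
width: 0.037
{'time_s': 4.05, 'q': [0.2494, 0.2422, 1.7779, -0.0002, 1.1181, 0.4441], 'tool_pos': [0.4869, 0.2455, 0.1269], 'ee_rot': [-3.1258, 0.3051, -0.0051], 'contact_force': [-0.0337, 0.0864, 0.5835], 'moment': [-0.0121, -0.039, 0.0441], 'width': 0.037}
```

```bash
python3 -m pendant '[{"linear":[-0.1,0,0.4],"rot":[0,0,0],"grip":0.5},{"linear":[-0.1,0,0.4],"rot":[0,0,0],"grip":0.5},{"linear":[-0.1,0,0.4],"rot":[0,0,0],"grip":0.5},{"linear":[-0.1,0,0.4],"rot":[0,0,0],"grip":0.5},{"linear":[-0.1,0,0.4],"rot":[0,0,0],"grip":0.5}]'
python3 -m pendant '[{"linear":[0,0,0],"rot":[0,0,0],"grip":0.5},{"linear":[0,0,0],"rot":[0,0,0],"grip":0.5},{"linear":[0,0,0],"rot":[0,0,0],"grip":0.5}]'
python3 - <<'E'
from h import *
st(); snap('scene','s1')
E
```

```text
time_s: 4.47
tool_pos: [0.4857, 0.2455, 0.1227]
ee_rot: [-3.126, 0.305, -0.004]
contact_force: [0.1, -1.2, -2.1]
width: 0.0133
time_s: 4.72
tool_pos: [0.4857, 0.2455, 0.1226]
ee_rot: [-3.126, 0.305, -0.004]
contact_force: [-0.8, -0.5, -0.2]
width: 0.0131
{'time_s': 4.7167, 'q': [0.2501, 0.2465, 1.7825, -0.0005, 1.1099, 0.4449], 'tool_pos': [0.4857, 0.2455, 0.1226], 'ee_rot': [-3.1262, 0.3051, -0.0043], 'contact_force': [-0.8125, -0.5137, -0.1783], 'moment': [-0.1489, -0.0104, -0.0297], 'width': 0.0131}
```

View pics/s1.png

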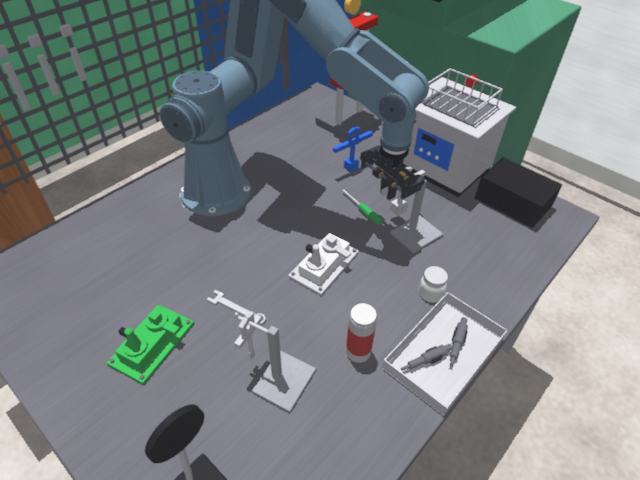

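The key bar is gripped (13 mm opening). Next I raise it 17 mm and check.

```bash
python3 -m pendant '[{"linear":[0,0,-0.5],"rot":[0,0,0],"grip":0.5},{"linear":[0,0,-1.0],"rot":[0,0,0],"grip":0.5},{"linear":[0,0,-1.5],"rot":[0,0,0],"grip":0.5},{"linear":[0,0,-1.75],"rot":[0,0,0],"grip":0.5},{"linear":[0,0,-1.75],"rot":[0,0,0],"grip":0.5}]'
python3 - <<'E'
from h import *
st(); im,d,K,T=snap('wrist','w5'); W=cloud(d,K,T)
for v in range(0,330,15): print(v,np.nanmedian(W[v,300:320],0).round(4))
E
```

```text
time_s: 5.18
tool_pos: [0.4863, 0.2457, 0.1412]
ee_rot: [-3.126, 0.305, -0.007]
contact_force: [0.5, -1.1, -2.6]
width: 0.0133
{'time_s': 5.1833, 'q': [0.2502, 0.2207, 1.7711, -0.0005, 1.1454, 0.4449], 'tool_pos': [0.4863, 0.2457, 0.1412], 'ee_rot': [-3.1256, 0.3049, -0.0068], 'contact_force': [0.4642, -1.1276, -2.623], 'moment': [-0.1993, 0.0003, -0.0136], 'width': 0.0133}
0 [0.5065 0.3564 0.1676]
15 [0.5058 0.3524 0.1675]
30 [0.505  0.3484 0.1678]
45 [0.5042 0.3445 0.1675]
60 [0.5033 0.3404 0.1677]
75 [0.5023 0.336  0.1681]
90 [0.5016 0.3318 0.168 ]
105 [0.5007 0.3274 0.1678]
120 [0.4998 0.3216 0.2055]
135 [0.4992 0.3184 0.207 ]
150 [0.4986 0.3153 0.208 ]
165 [0.498  0.3122 0.2095]
180 [0.4974 0.3091 0.2106]
195 [0.4968 0.3061 0.2119]
210 [0.496  0.3026 0.2112]
225 [0.4953 0.2993 0.2119]
240 [0.4946 0.2953 0.2101]
255 [0.4937 0.2913 0.2089]
270 [0.4928 0.2867 0.2075]
285 [0.4919 0.282  0.2056]
300 [0.4872 0.2597 0.1693]
315 [0.4859 0.2539 0.1701]
```

View pics/w5.png

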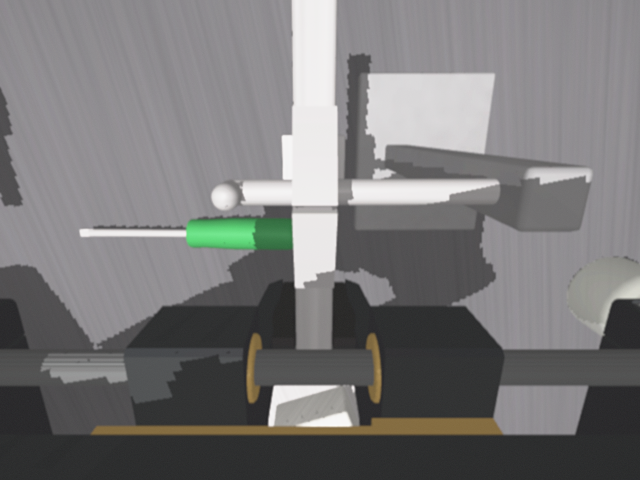

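The key is lifted 17.5 mm with the bar tilted about 1.2°. Clearances to the hook tip and arm are about 9 mm each. I'm drawing it off along tool -x.

```bash
python3 -m pendant '[{"linear":[-1,0,0],"rot":[0,0,0],"grip":0.5},{"linear":[-2.2,0,0],"rot":[0,0,0],"grip":0.5},{"linear":[-3.6,0,0],"rot":[0,0,0],"grip":0.5},{"linear":[-5,0,0],"rot":[0,0,0],"grip":0.5},{"linear":[-6.3,0,0],"rot":[0,0,0],"grip":0.5}]'
python3 -m pendant '[{"linear":[-0.6,0,0],"rot":[0,0,0],"grip":0.5},{"linear":[-1,0,0],"rot":[0,0,0],"grip":0.5}]'
python3 - <<'E'
from h import *
st(); im,d,K,T=snap('wrist','w6'); W=cloud(d,K,T)
p=W[:320,285:350].reshape(-1,3); p=p[(p[:,2]>.155)&(p[:,2]<.18)]
print(len(p),p.mean(0),[np.round(x,4).tolist() for x in cv2.minAreaRect(np.ascontiguousarray(p[:,:2],dtype=np.float32).reshape(-1,1,2))])
A=np.c_[p,np.ones(len(p))]; print(np.linalg.lstsq(A[:,[0,1,3]],p[:,2],rcond=None)[0])
E
```

```text
time_s: 5.65
tool_pos: [0.4219, 0.258, 0.14]
ee_rot: [-3.126, 0.304, -0.004]
contact_force: [-0.3, 0.2, -3.0]
width: 0.0131
time_s: 5.82
tool_pos: [0.4102, 0.2602, 0.1397]
ee_rot: [-3.127, 0.303, -0.002]
contact_force: [-0.4, 0.7, -2.4]
width: 0.0132
{'time_s': 5.8167, 'q': [0.3206, 0.0984, 1.9167, -0.0005, 1.1253, 0.5139], 'tool_pos': [0.4102, 0.2602, 0.1397], 'ee_rot': [-3.1268, 0.3028, -0.002], 'contact_force': [-0.4159, 0.6589, -2.3657], 'moment': [-0.1719, -0.0422, -0.0401], 'width': 0.0132}
6498 [0.42451005 0.33265894 0.16609707] [[0.4245, 0.316], [0.1112, 0.0264], 76.1631]
[-0.03635035  0.00057702  0.18133621]
```

View pics/w6.png

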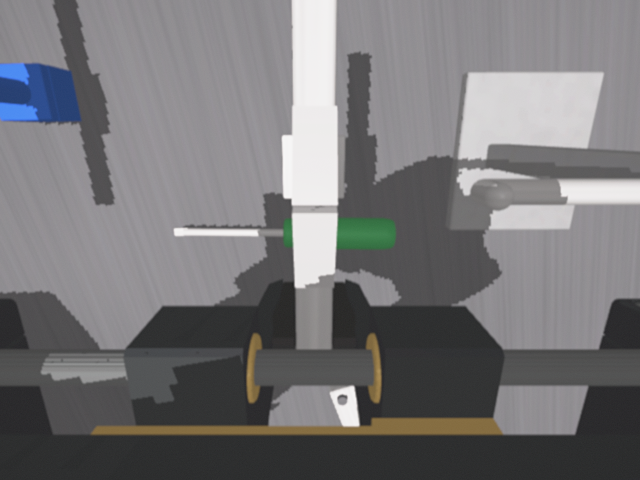

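The key is free of the hook. Now I plan the carry to above the drive.

```bash
python3 -m pendant '[{"linear":[0,0,-1.5],"rot":[0,0,0],"grip":0.5},{"linear":[0,0,-3],"rot":[0,0,0],"grip":0.5},{"linear":[0,0,-5],"rot":[0,0,0],"grip":0.5},{"linear":[0,0,-6.5],"rot":[0,0,0],"grip":0.5},{"linear":[0,0,-7],"rot":[0,0,0],"grip":0.5}]'
python3 - <<'E'
from h import *
st(); plan(.4576,-.0147,.21,2)
E
```

```text
time_s: 6.28
tool_pos: [0.412, 0.2607, 0.2125]
ee_rot: [-3.125, 0.303, -0.009]
contact_force: [0.8, 0.3, -2.2]
width: 0.0136
{'time_s': 6.2833, 'q': [0.3204, 0.0044, 1.8533, -0.0004, 1.2776, 0.5138], 'tool_pos': [0.412, 0.2607, 0.2125], 'ee_rot': [-3.1247, 0.303, -0.0092], 'contact_force': [0.8378, 0.2643, -2.2223], 'moment': [-0.2003, -0.0497, -0.0069], 'width': 0.0136}
linear [9.76, 26.15, 0.24] rot [-0.002, -0.006, -0.228] dist 0.279 yaw -11.08
```

```bash
python3 -m pendant '[{"linear":[0.5,1.5,0],"rot":[0,0,-0.03],"grip":0.5},{"linear":[1.5,4.5,0],"rot":[0,0,-0.08],"grip":0.5},{"linear":[2.6,7.5,0],"rot":[0,0,-0.13],"grip":0.5},{"linear":[3.8,10.5,0.1],"rot":[0,0,-0.18],"grip":0.5},{"linear":[4.8,13.2,0.1],"rot":[0,0,-0.22],"grip":0.5}]'
python3 - <<'E'
from h import *
st(); plan(.4576,-.0147,.21,2)
E
```

```text
time_s: 6.7
tool_pos: [0.4338, 0.1203, 0.2109]
ee_rot: [-3.14, -0.046, -0.009]
contact_force: [-0.3, -0.5, -2.3]
width: 0.0132
{'time_s': 6.7, 'q': [0.0048, -0.0837, 1.9417, 0.0012, 1.2776, -0.0249], 'tool_pos': [0.4338, 0.1203, 0.2109], 'ee_rot': [-3.1401, -0.0461, -0.0094], 'contact_force': [-0.2701, -0.5173, -2.2588], 'moment': [-0.1214, -0.1401, 0.058], 'width': 0.0132}
linear [1.98, 13.56, 0.08] rot [-0.001, -0.006, -0.006] dist 0.137 yaw 1.68
```

```bash
python3 -m pendant '[{"linear":[0.4,3,0],"rot":[0,0,0],"grip":0.5},{"linear":[0.9,6.2,0],"rot":[0,0,0],"grip":0.5},{"linear":[1.4,9.2,0],"rot":[0,-0.006,-0.006],"grip":0.5},{"linear":[1.8,12,0],"rot":[0,-0.006,-0.006],"grip":0.5},{"linear":[1.98,13.5,0.1],"rot":[0,-0.006,-0.006],"grip":0.5}]'
python3 -m pendant '[{"linear":[0,0,0],"rot":[0,0,0],"grip":0.5},{"linear":[0,0,0],"rot":[0,0,0],"grip":0.5}]'
python3 - <<'E'
from h import *
st(); plan(.4576,-.0147,.21,2)
im,d,K,T=snap('wrist','w7'); im,d,K,T=snap('top','t7'); im,d,K,T=snap('scene','s7')
a=load('top0')[0]
E
```

```text
time_s: 7.12
tool_pos: [0.4583, -0.0172, 0.2096]
ee_rot: [3.141, 0.052, 0.001]
contact_force: [-0.2, 1.0, -2.8]
width: 0.0134
time_s: 7.28
tool_pos: [0.4583, -0.0182, 0.2091]
ee_rot: [3.141, 0.048, 0.0]
contact_force: [0.1, -1.3, -3.4]
width: 0.0133
{'time_s': 7.2833, 'q': [-0.2994, -0.0565, 1.92, -0.0001, 1.2779, -0.3299], 'tool_pos': [0.4583, -0.0182, 0.2091], 'ee_rot': [3.1411, 0.0479, 0.0002], 'contact_force': [0.0951, -1.3053, -3.4317], 'moment': [-0.2104, -0.1071, -0.0326], 'width': 0.0133}
linear [-0.06, -0.35, -0.09] rot [0.0, -0.0, -0.004] dist 0.004 yaw 1.75
```

View pics/w7.png

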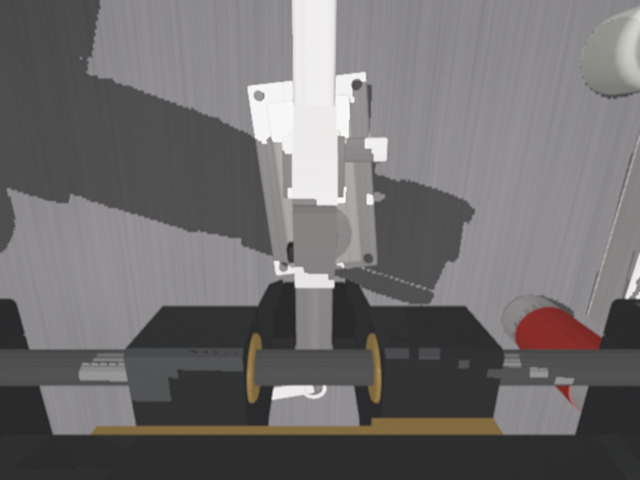

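View pics/t7.png

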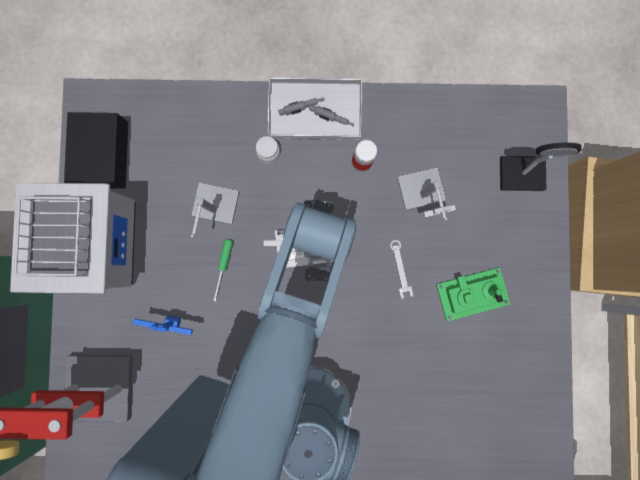

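View pics/s7.png

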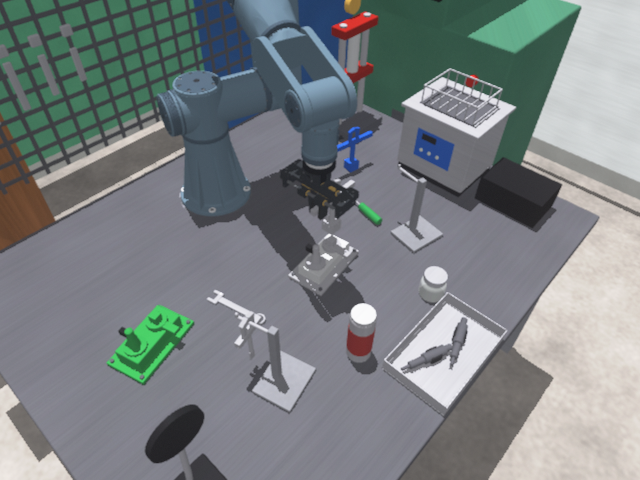

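The key is in hand above the holder, bar along about y; the drive is hidden beneath the bow at around (317,150). Next I check the tilt and axis position from the wrist depth.

```bash
cat > bar.py <<'E'
from h import *
def bar(tag,u0=285,u1=350):
    im,d,K,T=load(tag); W=cloud(d,K,T)
    B=W[:105,u0:u1].reshape(-1,3); z=np.nanmedian(W[5:100,315,2]); B=B[abs(B[:,2]-z)<.006]
    N=W[310:345,u0:u1].reshape(-1,3); N=N[(abs(N[:,2]-z)<.015)]
    P=np.r_[B,N]; c=P.mean(0); _,_,V=np.linalg.svd(P-c,full_matrices=False); 
    xd=V[0]*np.sign(V[0][1]); n=V[2]*np.sign(V[2][2])
    print('bar pts',len(B),len(N),'dir',xd.round(4),'yaw-90',np.degrees(np.arctan2(xd[1],xd[0])).round(2)-90,'droop deg',np.degrees(np.arcsin(xd[2])).round(2),'normal',n.round(3))
    Bw=W[105:300,u0:u1].reshape(-1,3); Bw=Bw[(Bw[:,2]>z+.030)]
    t=(Bw-c)@xd; print('bow n',len(Bw),'extent along bar',t.min().round(4),t.max().round(4),'zmax',np.percentile(Bw[:,2],95).round(4))
    m=c+xd*(t.min()+t.max())/2; print('bow-centre on bar top',m.round(4), 'key bottom', (m-.116*np.cross(np.cross(xd,[0,0,1])*-1,xd)*-1).round(4))
    up=np.array([0,0,1])-xd*xd[2]; up/=np.linalg.norm(up); print('key origin',(m-.116*up).round(4))
    return m,xd
E
python3 - <<'E'
from bar import *
bar('w5');bar('w7')
E
```

```text
bar pts 4642 1929 dir [ 0.1859  0.982  -0.0346] yaw-90 -10.719999999999999 droop deg -1.98 normal [-0.062  0.047  0.997]
bow n 7935 extent along bar -0.0364 0.0082 zmax 0.2126
bow-centre on bar top [0.4973 0.3013 0.1691] key bottom [0.4966 0.2973 0.0533]
key origin [0.4966 0.2973 0.0532]
bar pts 4642 1906 dir [-0.0379  0.9986 -0.0361] yaw-90 2.1700000000000017 droop deg -2.07 normal [-0.066  0.034  0.997]
bow n 7943 extent along bar -0.0363 0.0081 zmax 0.2802
bow-centre on bar top [0.4567 0.0388 0.2368] key bottom [0.4568 0.0346 0.1209]
key origin [0.4568 0.0346 0.1209]
```

```bash
python3 - <<'E'
from bar import *
for t in('w3','w4','w5','w7'):
    im,d,K,T=load(t); W=cloud(d,K,T); s=[]
    for v in list(range(2,105,20))+list(range(300,345,8)):
        row=W[v,290:345]; zz=row[:,2]; k=abs(zz-np.nanpercentile(zz,60))<.004
        s.append((v,row[k].mean(0).round(4).tolist()))
    print(t); [print('  ',x) for x in s]
bar('w4')
# scene view of key
im=load('s7')[0]; cv2.imwrite('pics/c7.png',cv2.resize(im[150:310,260:400],None,fx=4,fy=4,interpolation=cv2.INTER_CUBIC)[:600,:,::-1])
E
```

```text
w3
   (2, [0.5113, 0.3786, 0.151])
   (22, [0.5095, 0.3694, 0.1512])
   (42, [0.5077, 0.3601, 0.151])
   (62, [0.5061, 0.3503, 0.1511])
   (82, [0.5042, 0.3404, 0.1512])
   (102, [0.5019, 0.3301, 0.1511])
   (300, [0.4639, 0.1306, -0.0003])
   (308, [0.462, 0.1204, -0.0003])
   (316, [0.4542, 0.1113, -0.0001])
   (324, [0.4722, 0.1041, 0.0115])
   (332, [0.4572, 0.0964, 0.0116])
   (340, [0.4477, 0.0878, 0.0122])
w4
   (2, [0.5081, 0.3558, 0.1511])
   (22, [0.5069, 0.3506, 0.1511])
   (42, [0.5058, 0.3451, 0.1513])
   (62, [0.5047, 0.3395, 0.1513])
   (82, [0.5035, 0.3337, 0.1514])
   (102, [0.5023, 0.3278, 0.1512])
   (300, [0.4878, 0.257, 0.1511])
   (308, [0.4871, 0.2537, 0.1512])
   (316, [0.4864, 0.2501, 0.1512])
   (324, [0.4857, 0.2466, 0.1511])
   (332, [0.4852, 0.2431, 0.1512])
   (340, [0.4844, 0.2394, 0.1511])
w5
   (2, [0.5076, 0.3556, 0.1674])
   (22, [0.5067, 0.3504, 0.1675])
   (42, [0.5057, 0.3451, 0.1675])
   (62, [0.5043, 0.3396, 0.1676])
   (82, [0.5035, 0.3339, 0.1676])
   (102, [0.5023, 0.328, 0.168])
   (300, [0.4886, 0.2595, 0.1696])
   (308, [0.4887, 0.2556, 0
[... 156 characters left out ...]
0.4546, 0.0938, 0.2349])
   (22, [0.4549, 0.0885, 0.2351])
   (42, [0.4551, 0.0831, 0.235])
   (62, [0.4551, 0.0774, 0.2354])
   (82, [0.4554, 0.0716, 0.2355])
   (102, [0.4556, 0.0657, 0.2357])
   (300, [0.4575, -0.0041, 0.2375])
   (308, [0.4589, -0.0079, 0.2365])
   (316, [0.4589, -0.0105, 0.238])
   (324, [0.4578, -0.0143, 0.2375])
   (332, [0.4578, -0.0177, 0.2377])
   (340, [0.458, -0.0211, 0.2379])
bar pts 4497 1202 dir [1.925e-01 9.813e-01 1.000e-04] yaw-90 -11.099999999999994 droop deg 0.01 normal [ 0.001 -0.     1.   ]
bow n 7709 extent along bar -0.043 0.0014 zmax 0.195
bow-centre on bar top [0.4965 0.3015 0.1511] key bottom [0.4965 0.3015 0.0351]
key origin [0.4965 0.3015 0.0351]
```

View pics/c7.png

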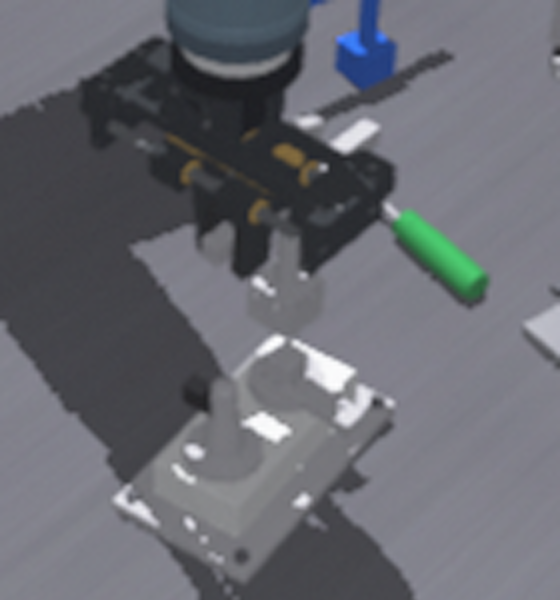

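The bar droops 1.5° in the grip, and the wrist depth on the flat hanging bar (w4) shows no bias. I'll compensate with a tool tilt and move over the drive.

```bash
python3 -m pendant '[{"linear":[-0.12,-0.45,0],"rot":[0.026,0,-0.003],"grip":0.5},{"linear":[-0.12,-0.45,0.8],"rot":[0.026,0,-0.003],"grip":0.5},{"linear":[-0.12,-0.45,1.7],"rot":[0.026,0,-0.003],"grip":0.5},{"linear":[-0.12,-0.45,2.6],"rot":[0.026,0,-0.003],"grip":0.5},{"linear":[-0.12,-0.45,2.8],"rot":[0.026,0,-0.003],"grip":0.5}]'
python3 -m pendant '[{"linear":[0,0,0],"rot":[0,0,0],"grip":0.5},{"linear":[0,0,0],"rot":[0,0,0],"grip":0.5}]'
cat > rows.py <<'E'
from bar import *
def rows(t):
    im,d,K,T=load(t); W=cloud(d,K,T); s=[]
    for v in list(range(2,105,10))+list(range(314,345,5)):
        row=W[v,290:345]; zz=row[:,2]; k=abs(zz-np.nanpercentile(zz,60))<.004
        s.append(row[k].mean(0))
    s=np.array(s); py=np.polyfit(s[:,1],s[:,2],1); px=np.polyfit(s[:,1],s[:,0],1); print('slope z/y',py[0].round(4),'yaw',np.degrees(-np.arctan(px[0])).round(2)); 
    m,xd=bar(t); y=m[1]; bx,bz=np.polyval(px,y),np.polyval(py,y); print('bar top centre',bx.round(4),y.round(4),bz.round(4),'origin',(bx,(y+.116*py[0]).round(4),(bz-.116).round(4)))
E
python3 - <<'E'
from rows import *
st(); snap('wrist','w8'); snap('scene','s8'); rows('w8')
E
```

```text
time_s: 7.85
tool_pos: [0.4553, -0.0112, 0.179]
ee_rot: [-3.114, -0.058, 0.006]
contact_force: [-0.1, -0.6, -2.7]
width: 0.0133
time_s: 8.02
tool_pos: [0.4547, -0.0109, 0.1782]
ee_rot: [-3.114, -0.059, 0.008]
contact_force: [-1.0, -0.2, -2.7]
width: 0.013
{'time_s': 8.0167, 'q': [-0.303, -0.0217, 1.9541, 0.0257, 1.2229, -0.3498], 'tool_pos': [0.4547, -0.0109, 0.1782], 'ee_rot': [-3.1138, -0.059, 0.0082], 'contact_force': [-1.0154, -0.1933, -2.6666], 'moment': [-0.1782, -0.1268, -0.0289], 'width': 0.013}
slope z/y 0.0015 yaw 2.24
bar pts 4625 2049 dir [-0.0463  0.9988 -0.0165] yaw-90 2.6500000000000057 droop deg -0.94 normal [-0.086  0.012  0.996]
bow n 7945 extent along bar -0.0355 0.0091 zmax 0.251
bow-centre on bar top [0.453  0.0448 0.2079] key bottom [0.453  0.0429 0.0919]
key origin [0.453  0.0429 0.0919]
bar top centre 0.4526 0.0448 0.207 origin (np.float64(0.45263287466777236), np.float64(0.0449), np.float64(0.091))
```

View pics/w8.png

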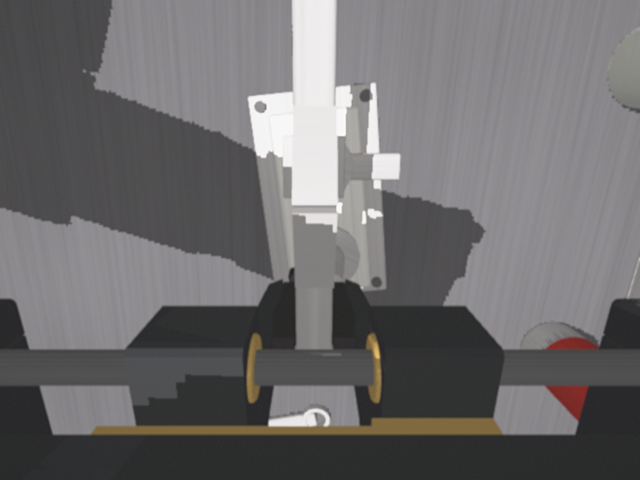

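Upright now. The offset to the drive is +2.9 mm in x and -2.1 mm in y, so I'll correct that.

```bash
python3 -m pendant '[{"linear":[0.15,0.1,0],"rot":[0,0,0],"grip":0.5},{"linear":[0.3,0.2,0],"rot":[0,0,0],"grip":0.5},{"linear":[0.3,0.2,0],"rot":[0,0,0],"grip":0.5},{"linear":[0.3,0.2,0],"rot":[0,0,0],"grip":0.5}]'
python3 - <<'E'
from rows import *
st(); snap('wrist','w9'); rows('w9')
im,d,K,T=load('w9'); W=cloud(d,K,T)
p=W.reshape(-1,3)
b=p[(p[:,2]>.008)&(p[:,2]<.016)&(np.hypot(p[:,0]-.46,p[:,1]-.01)<.12)]
print('base',len(b),[np.round(x,4).tolist() for x in cv2.minAreaRect(np.ascontiguousarray(b[:,:2],dtype=np.float32).reshape(-1,1,2))])
E
```

```text
time_s: 8.45
tool_pos: [0.4587, -0.0133, 0.1792]
ee_rot: [-3.115, -0.058, 0.005]
contact_force: [-0.2, -0.5, -1.9]
width: 0.0133
{'time_s': 8.45, 'q': [-0.3055, -0.0149, 1.9451, 0.0257, 1.2228, -0.3518], 'tool_pos': [0.4587, -0.0133, 0.1792], 'ee_rot': [-3.1145, -0.0583, 0.0048], 'contact_force': [-0.2405, -0.5247, -1.8532], 'moment': [-0.223, -0.0437, 0.0227], 'width': 0.0133}
slope z/y 0.0013 yaw 2.23
bar pts 4642 2043 dir [-0.0458  0.9988 -0.0168] yaw-90 2.6299999999999955 droop deg -0.96 normal [-0.093  0.012  0.996]
bow n 7952 extent along bar -0.0358 0.0091 zmax 0.2519
bow-centre on bar top [0.4569 0.0423 0.2088] key bottom [0.457  0.0404 0.0929]
key origin [0.457  0.0404 0.0928]
bar top centre 0.4566 0.0423 0.208 origin (np.float64(0.4566298894627245), np.float64(0.0425), np.float64(0.092))
base 7220 [[0.4602, 0.01], [0.1104, 0.1894], 7.8499]
```

```bash
python3 -m pendant '[{"linear":[-0.08,0,0.5],"rot":[0,0,0],"grip":0.5},{"linear":[-0.08,0,1.0],"rot":[0,0,0],"grip":0.5},{"linear":[-0.08,0,1.4],"rot":[0,0,0],"grip":0.5},{"linear":[-0.08,0,1.7],"rot":[0,0,0],"grip":0.5},{"linear":[-0.08,0,1.7],"rot":[0,0,0],"grip":0.5}]'
python3 - <<'E'
from rows import *
st(); snap('wrist','w10'); rows('w10')
E
```

```text
time_s: 8.92
tool_pos: [0.4571, -0.0126, 0.1611]
ee_rot: [-3.114, -0.058, 0.008]
contact_force: [0.6, 0.3, -3.1]
width: 0.0133
{'time_s': 8.9167, 'q': [-0.3051, 0.0076, 1.9633, 0.026, 1.184, -0.3525], 'tool_pos': [0.4571, -0.0126, 0.1611], 'ee_rot': [-3.114, -0.0583, 0.0076], 'contact_force': [0.611, 0.3029, -3.1185], 'moment': [-0.2593, -0.159, 0.0551], 'width': 0.0133}
slope z/y -0.0058 yaw 2.17
bar pts 4569 1995 dir [-0.0454  0.9987 -0.0212] yaw-90 2.5999999999999943 droop deg -1.21 normal [-0.081  0.017  0.997]
bow n 7883 extent along bar -0.0355 0.0087 zmax 0.2334
bow-centre on bar top [0.4553 0.0433 0.1902] key bottom [0.4555 0.0408 0.0742]
key origin [0.4555 0.0408 0.0742]
bar top centre 0.455 0.0433 0.1895 origin (np.float64(0.45502333174899523), np.float64(0.0426), np.float64(0.0735))
```

The key is about 6 mm over the drive with no contact force. I'll lower it the rest.

```bash
python3 -m pendant '[{"linear":[0.03,0,0.4],"rot":[0,0,0],"grip":0.5},{"linear":[0.03,0,0.8],"rot":[0,0,0],"grip":0.5},{"linear":[0.03,0,1.1],"rot":[0,0,0],"grip":0.5},{"linear":[0.03,0,1.3],"rot":[0,0,0],"grip":0.5},{"linear":[0.03,0,1.4],"rot":[0,0,0],"grip":0.5}]'
python3 - <<'E'
from rows import *
st(); snap('wrist','w11'); rows('w11')
E
```

```text
time_s: 9.38
tool_pos: [0.4577, -0.0127, 0.1474]
ee_rot: [-3.115, -0.059, 0.007]
contact_force: [-0.9, -2.7, 1.4]
width: 0.0133
{'time_s': 9.3833, 'q': [-0.3043, 0.0288, 1.9731, 0.0255, 1.1523, -0.3525], 'tool_pos': [0.4577, -0.0127, 0.1474], 'ee_rot': [-3.115, -0.0586, 0.0068], 'contact_force': [-0.8634, -2.7251, 1.4097], 'moment': [-0.7211, 0.0474, 0.0289], 'width': 0.0133}
slope z/y -0.0049 yaw 2.28
bar pts 4632 1999 dir [-0.0466  0.9987 -0.0204] yaw-90 2.6700000000000017 droop deg -1.17 normal [-0.072  0.017  0.997]
bow n 7863 extent along bar -0.0358 0.0086 zmax 0.2198
bow-centre on bar top [0.4558 0.0432 0.1766] key bottom [0.4559 0.0408 0.0606]
key origin [0.4559 0.0408 0.0606]
bar top centre 0.4555 0.0432 0.1759 origin (np.float64(0.45549753667386716), np.float64(0.0426), np.float64(0.0599))
```

The key bottom is at 0.060 and the contact force is picking up, so it is seated. Releasing now.

```bash
python3 -m pendant '[{"linear":[0,0,0],"rot":[0,0,0],"grip":2},{"linear":[0,0,0],"rot":[0,0,0],"grip":3},{"linear":[0,0,0],"rot":[0,0,0],"grip":5},{"linear":[0,0,0],"rot":[0,0,0],"grip":6},{"linear":[0,0,0],"rot":[0,0,0],"grip":6}]'
python3 -m pendant '[{"linear":[0,0,0],"rot":[0,0,0],"grip":6},{"linear":[0,0,0],"rot":[0,0,0],"grip":6},{"linear":[0,0,0],"rot":[0,0,0],"grip":6},{"linear":[0,0,0],"rot":[0,0,0],"grip":6}]'
python3 - <<'E'
from rows import *
st(); snap('wrist','w12'); rows('w12')
E
```

```text
time_s: 9.85
tool_pos: [0.4578, -0.0125, 0.1476]
ee_rot: [-3.115, -0.059, 0.006]
contact_force: [0.1, -0.1, -0.5]
width: 0.0445
time_s: 10.18
tool_pos: [0.4578, -0.0125, 0.1476]
ee_rot: [-3.115, -0.059, 0.006]
contact_force: [1.0, -0.7, -0.6]
width: 0.0597
{'time_s': 10.1833, 'q': [-0.3042, 0.0285, 1.9729, 0.026, 1.1525, -0.3525], 'tool_pos': [0.4578, -0.0125, 0.1476], 'ee_rot': [-3.1147, -0.0586, 0.0062], 'contact_force': [1.0102, -0.722, -0.6216], 'moment': [-0.0226, -0.0528, -0.0038], 'width': 0.0597}
slope z/y 0.0008 yaw 2.18
bar pts 4609 1248 dir [-4.150e-02  9.991e-01  1.000e-04] yaw-90 2.3799999999999955 droop deg 0.01 normal [-0.001 -0.     1.   ]
bow n 7774 extent along bar -0.0439 0.0006 zmax 0.2196
bow-centre on bar top [0.4544 0.0431 0.1757] key bottom [0.4544 0.0432 0.0597]
key origin [0.4544 0.0432 0.0597]
bar top centre 0.4546 0.0431 0.1757 origin (np.float64(0.4546139127132322), np.float64(0.0432), np.float64(0.0597))
```

View pics/w12.png

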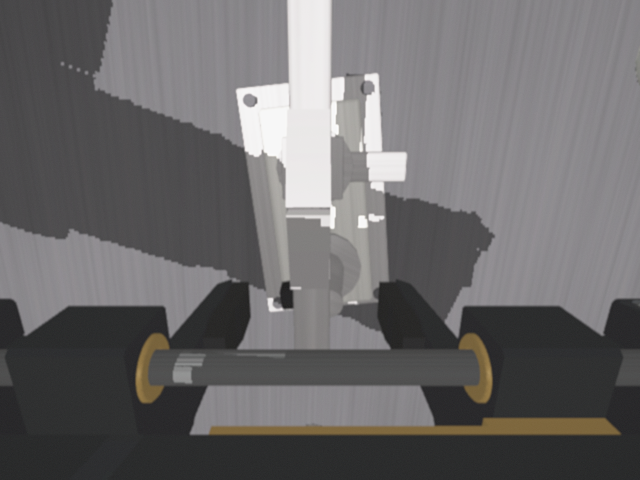

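The released key stands upright: bar level, underside at z≈0.060, axis at (0.4545, 0.0432), yaw 2.2°. Now I retreat upward and move over the bow.

```bash
python3 -m pendant '[{"linear":[0,0,-2],"rot":[0,0,0],"grip":6},{"linear":[0,0,-4.5],"rot":[0,0,0],"grip":6},{"linear":[0,0,-7.5],"rot":[0,0,0],"grip":6},{"linear":[0,0,-10],"rot":[0,0,0],"grip":6},{"linear":[0,0,-11.5],"rot":[0,0,0],"grip":6}]'
python3 - <<'E'
from rows import *
st(); plan(.4545,.0432,.255,2.2); snap('top','t13')
im=load('t13')[0]; cv2.imwrite('pics/c13.png',cv2.resize(im[150:330,180:460],None,fx=2.8,fy=2.8)[:,:,::-1])
E
```

```text
time_s: 10.65
tool_pos: [0.4593, -0.0159, 0.2656]
ee_rot: [-3.116, -0.059, 0.001]
contact_force: [0.8, 0.4, -0.2]
width: 0.0598
{'time_s': 10.65, 'q': [-0.3104, -0.1086, 1.8509, 0.024, 1.408, -0.352], 'tool_pos': [0.4593, -0.0159, 0.2656], 'ee_rot': [-3.1159, -0.0587, 0.0007], 'contact_force': [0.8172, 0.4, -0.2263], 'moment': [-0.0633, -0.113, 0.0071], 'width': 0.0598}
linear [-0.26, -5.89, 1.21] rot [-0.025, -0.0, -0.001] dist 0.06 yaw 2.16
```

```bash
python3 -m pendant '[{"linear":[-0.1,-2,0],"rot":[-0.01,0,0],"grip":6},{"linear":[-0.2,-4,0.2],"rot":[-0.025,0,0],"grip":6},{"linear":[-0.26,-5.5,0.5],"rot":[-0.025,0,0],"grip":6},{"linear":[-0.26,-5.89,0.8],"rot":[-0.025,0,0],"grip":6},{"linear":[-0.26,-5.89,0.8],"rot":[-0.025,0,0],"grip":6}]'
python3 -m pendant '[{"linear":[0,0,0],"rot":[0,0,0],"grip":6},{"linear":[0,0,0],"rot":[0,0,0],"grip":6}]'
python3 - <<'E'
from rows import *
st(); plan(.4545,.0432,.195,2.2); snap('wrist','w14')
im,d,K,T=load('w14'); W=cloud(d,K,T); p=W.reshape(-1,3)
b=p[(p[:,2]>.17)&(p[:,2]<.18)&(np.hypot(p[:,0]-.4545,p[:,1]-.043)<.1)]; print('bar',len(b),[np.round(x,4).tolist() for x in cv2.minAreaRect(np.ascontiguousarray(b[:,:2],dtype=np.float32).reshape(-1,1,2))])
b=p[(p[:,2]>.2)&(p[:,2]<.23)&(np.hypot(p[:,0]-.4545,p[:,1]-.043)<.03)]; print('bow',len(b),[np.round(x,4).tolist() for x in cv2.minAreaRect(np.ascontiguousarray(b[:,:2],dtype=np.float32).reshape(-1,1,2))],b[:,2].max())
E
```

```text
time_s: 11.12
tool_pos: [0.4549, 0.0436, 0.2599]
ee_rot: [3.14, 0.062, 0.003]
contact_force: [-0.5, 0.3, -0.3]
width: 0.0601
time_s: 11.28
tool_pos: [0.4547, 0.043, 0.2592]
ee_rot: [3.14, 0.062, 0.001]
contact_force: [-0.9, -0.3, 0.3]
width: 0.0601
{'time_s': 11.2833, 'q': [-0.1662, -0.1121, 1.8668, -0.0005, 1.3863, -0.2054], 'tool_pos': [0.4547, 0.043, 0.2592], 'ee_rot': [3.1403, 0.0617, 0.0008], 'contact_force': [-0.8726, -0.3459, 0.3271], 'moment': [-0.077, -0.0664, 0.0022], 'width': 0.0601}
linear [-0.03, -0.03, 6.42] rot [0.001, -0.001, 0.001] dist 0.064 yaw 2.25
bar 3042 [[0.4543, 0.0436], [0.014, 0.1591], 2.3323]
bow 1201 [[0.4543, 0.0435], [0.01, 0.0446], 2.0989] 0.22109346350320966
```

View pics/w14.png

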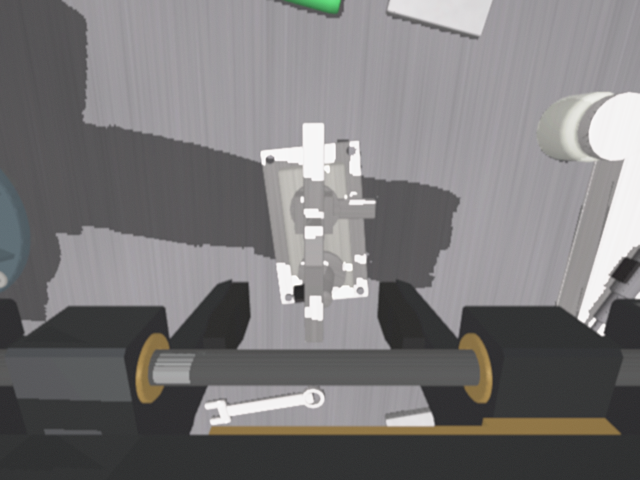

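The key stands alone, bar from (313,125) to (313,340) and bow at about (313,232), centred between the fingers. I descend onto the bow and pinch.

```bash
python3 -m pendant '[{"linear":[-0.04,-0.05,2],"rot":[0,0,0],"grip":5},{"linear":[-0.04,-0.05,4],"rot":[0,0,0],"grip":5},{"linear":[-0.04,-0.05,5.5],"rot":[0,0,0],"grip":5},{"linear":[-0.04,-0.05,6.4],"rot":[0,0,0],"grip":5},{"linear":[-0.04,-0.05,6.4],"rot":[0,0,0],"grip":4}]'
python3 - <<'E'
from rows import *
st(); plan(.4543,.0436,.195,2.2)
E
```

```text
time_s: 11.75
tool_pos: [0.4534, 0.0429, 0.1936]
ee_rot: [3.141, 0.059, -0.004]
contact_force: [-1.1, -0.8, 0.0]
width: 0.0454
{'time_s': 11.75, 'q': [-0.167, -0.0435, 1.9411, -0.0007, 1.2467, -0.2046], 'tool_pos': [0.4534, 0.0429, 0.1936], 'ee_rot': [3.1409, 0.0594, -0.0043], 'contact_force': [-1.0843, -0.7945, 0.0074], 'moment': [-0.0838, -0.1075, -0.0183], 'width': 0.0454}
linear [0.1, -0.07, -0.14] rot [0.0, 0.003, -0.001] dist 0.002 yaw 2.17
```

```bash
python3 -m pendant '[{"linear":[0.1,0,0],"rot":[0,0,0],"grip":3},{"linear":[0.1,0,0],"rot":[0,0,0],"grip":2},{"linear":[0.1,0,0],"rot":[0,0,0],"grip":0.5},{"linear":[0.1,0,0],"rot":[0,0,0],"grip":0.3},{"linear":[0.1,0,0],"rot":[0,0,0],"grip":0.3}]'
python3 -m pendant '[{"linear":[0,0,0],"rot":[0,0,0],"grip":0.3},{"linear":[0,0,0],"rot":[0,0,0],"grip":0.3},{"linear":[0,0,0],"rot":[0,0,0],"grip":0.3},{"linear":[0,0,0],"rot":[0,0,0],"grip":0.3}]'
python3 - <<'E'
from rows import *
st(); plan(.4543,.0436,.195,2.2)
E
```

```text
time_s: 12.17
tool_pos: [0.4548, 0.0429, 0.1942]
ee_rot: [3.141, 0.06, -0.002]
contact_force: [-0.5, -0.2, -0.1]
width: 0.0118
time_s: 12.5
tool_pos: [0.4548, 0.0429, 0.1943]
ee_rot: [3.141, 0.06, -0.002]
contact_force: [0.3, -0.4, -1.1]
width: 0.0094
{'time_s': 12.5, 'q': [-0.1664, -0.0419, 1.9381, -0.0006, 1.2468, -0.2042], 'tool_pos': [0.4548, 0.0429, 0.1943], 'ee_rot': [3.1407, 0.0597, -0.0024], 'contact_force': [0.2659, -0.4344, -1.0881], 'moment': [-0.0359, -0.0321, -0.004], 'width': 0.0094}
linear [-0.04, -0.07, -0.07] rot [0.0, 0.002, -0.0] dist 0.001 yaw 2.18
```

The bow is gripped (9.4 mm). Now I turn clockwise, which is positive about tool z.

```bash
python3 -m pendant '[{"linear":[0,0,0],"rot":[0,0,0.08],"grip":0.3},{"linear":[0,0,0],"rot":[0,0,0.18],"grip":0.3},{"linear":[0,0,0],"rot":[0,0,0.28],"grip":0.3},{"linear":[0,0,0],"rot":[0,0,0.38],"grip":0.3},{"linear":[0,0,0],"rot":[0,0,0.46],"grip":0.3}]'
python3 - <<'E'
from rows import *
st(); plan(.4550,.0432,.1943,2.2-93)
E
```

```text
time_s: 12.92
tool_pos: [0.455, 0.0427, 0.1944]
ee_rot: [3.069, -0.665, -0.001]
contact_force: [0.8, 0.1, -1.1]
width: 0.0093
{'time_s': 12.9167, 'q': [-0.1664, -0.042, 1.9378, -0.0009, 1.2465, 0.2606], 'tool_pos': [0.455, 0.0427, 0.1944], 'ee_rot': [3.0695, -0.665, -0.0011], 'contact_force': [0.7675, 0.0704, -1.144], 'moment': [-0.099, -0.1403, 0.079], 'width': 0.0093}
linear [-0.02, -0.04, 0.01] rot [0.001, -0.0, 1.158] dist 0.0 yaw -24.45
```

```bash
python3 -m pendant '[{"linear":[0,0,0],"rot":[0,0,0.1],"grip":0.3},{"linear":[0,0,0],"rot":[0,0,0.2],"grip":0.3},{"linear":[0,0,0],"rot":[0,0,0.3],"grip":0.3},{"linear":[0,0,0],"rot":[0,0,0.4],"grip":0.3},{"linear":[0,0,0],"rot":[0,0,0.5],"grip":0.3}]'
python3 -m pendant '[{"linear":[0,0,0],"rot":[0,0,0.1],"grip":0.3},{"linear":[0,0,0],"rot":[0,0,0.2],"grip":0.3},{"linear":[0,0,0],"rot":[0,0,0.3],"grip":0.3},{"linear":[0,0,0],"rot":[0,0,0.4],"grip":0.3},{"linear":[0,0,0],"rot":[0,0,0.45],"grip":0.3}]'
python3 - <<'E'
from rows import *
st(); plan(.4550,.0432,.1943,2.2-93)
E
```

```text
time_s: 13.33
tool_pos: [0.4551, 0.0428, 0.1944]
ee_rot: [2.806, -1.41, -0.0]
contact_force: [1.0, -0.3, -0.8]
width: 0.009
time_s: 13.75
tool_pos: [0.4551, 0.0428, 0.1944]
ee_rot: [2.416, -2.007, 0.0]
contact_force: [0.1, 0.1, -1.9]
width: 0.0092
{'time_s': 13.75, 'q': [-0.1662, -0.0419, 1.9377, -0.001, 1.2462, 1.2203], 'tool_pos': [0.4551, 0.0428, 0.1944], 'ee_rot': [2.4159, -2.0066, 0.0002], 'contact_force': [0.0834, 0.0715, -1.8965], 'moment': [0.0224, -0.0304, 0.1359], 'width': 0.0092}
linear [-0.05, 0.01, 0.01] rot [0.001, -0.001, 0.199] dist 0.0 yaw -79.42
```

```bash
python3 -m pendant '[{"linear":[0,0,0],"rot":[0,0,0.06],"grip":0.3},{"linear":[0,0,0],"rot":[0,0,0.12],"grip":0.3},{"linear":[0,0,0],"rot":[0,0,0.16],"grip":0.3},{"linear":[0,0,0],"rot":[0,0,0.16],"grip":0.3}]'
python3 - <<'E'
from rows import *
st(); snap('wrist','w20')
E
```

```text
time_s: 14.08
tool_pos: [0.4552, 0.0428, 0.1944]
ee_rot: [2.246, -2.195, 0.0]
contact_force: [-0.4, -0.3, -2.1]
width: 0.0091
{'time_s': 14.0833, 'q': [-0.1662, -0.0418, 1.9377, -0.0011, 1.2461, 1.3817], 'tool_pos': [0.4552, 0.0428, 0.1944], 'ee_rot': [2.2464, -2.1946, 0.0004], 'contact_force': [-0.4212, -0.2777, -2.1411], 'moment': [0.0044, -0.0733, 0.0613], 'width': 0.0091}
```

View pics/w20.png

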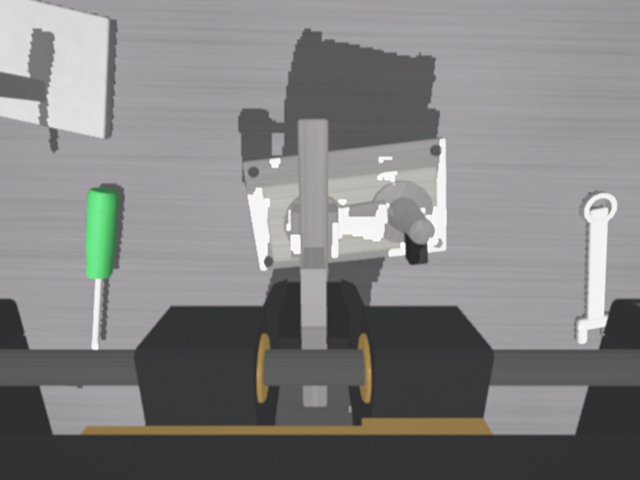

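The toe points toward the injector at (410,215), but there is no torque rise yet. I'll turn further in small steps.

```bash
python3 -m pendant '[{"linear":[0,0,0],"rot":[0,0,0.03],"grip":0.3},{"linear":[0,0,0],"rot":[0,0,0.06],"grip":0.3},{"linear":[0,0,0],"rot":[0,0,0.06],"grip":0.3}]'
python3 -c "
from h import *
st()"
python3 -m pendant '[{"linear":[0,0,0],"rot":[0,0,0.03],"grip":0.3},{"linear":[0,0,0],"rot":[0,0,0.06],"grip":0.3},{"linear":[0,0,0],"rot":[0,0,0.06],"grip":0.3}]'
python3 - <<'E'
from rows import *
st(); im,d,K,T=snap('wrist','w21'); W=cloud(d,K,T)
p=W[130:290,230:460].reshape(-1,3)
print([(round(z,3),int(((p[:,2]>z)&(p[:,2]<=z+.004)).sum())) for z in np.arange(.044,.08,.004)])
E
```

```text
time_s: 14.38
tool_pos: [0.4552, 0.0428, 0.1944]
ee_rot: [2.183, -2.258, 0.0]
contact_force: [-0.5, 0.7, -1.0]
width: 0.0095
{'time_s': 14.3833, 'q': [-0.1661, -0.0418, 1.9377, -0.001, 1.2461, 1.439], 'tool_pos': [0.4552, 0.0428, 0.1944], 'ee_rot': [2.1826, -2.2582, 0.0005], 'contact_force': [-0.4541, 0.6709, -1.0365], 'moment': [0.0592, -0.0331, 0.0707], 'width': 0.0095}
time_s: 14.63
tool_pos: [0.4552, 0.0428, 0.1944]
ee_rot: [2.115, -2.321, 0.001]
contact_force: [0.2, 0.8, -1.3]
width: 0.0091
{'time_s': 14.6333, 'q': [-0.166, -0.0418, 1.9377, -0.0012, 1.2461, 1.4978], 'tool_pos': [0.4552, 0.0428, 0.1944], 'ee_rot': [2.1155, -2.3211, 0.0007], 'contact_force': [0.211, 0.7901, -1.2687], 'moment': [0.0143, -0.0435, 0.455], 'width': 0.0091}
[(np.float64(0.044), 3802), (np.float64(0.048), 1857), (np.float64(0.052), 1424), (np.float64(0.056), 1414), (np.float64(0.06), 229), (np.float64(0.064), 87), (np.float64(0.068), 79), (np.float64(0.072), 85), (np.float64(0.076), 89)]
```

The torque has jumped to 0.46 N m, so the stop is reached. One small further push, then release.

```bash
python3 -m pendant '[{"linear":[0,0,0],"rot":[0,0,0.03],"grip":0.3},{"linear":[0,0,0],"rot":[0,0,0.03],"grip":0.3}]'
python3 -c "
from h import *
st()"
python3 -m pendant '[{"linear":[0,0,0],"rot":[0,0,-0.02],"grip":0.3},{"linear":[0,0,0],"rot":[0,0,-0.02],"grip":1.5},{"linear":[0,0,0],"rot":[0,0,-0.02],"grip":3},{"linear":[0,0,0],"rot":[0,0,-0.02],"grip":5},{"linear":[0,0,0],"rot":[0,0,-0.02],"grip":5}]'
python3 -m pendant '[{"linear":[0,0,0],"rot":[0,0,0],"grip":5},{"linear":[0,0,-1],"rot":[0,0,0],"grip":5},{"linear":[0,0,-3],"rot":[0,0,0],"grip":5},{"linear":[0,0,-5.5],"rot":[0,0,0],"grip":5},{"linear":[0,0,-8],"rot":[0,0,0],"grip":5}]'
python3 -m pendant '[{"linear":[0,2.5,-1],"rot":[0,0,0],"grip":5},{"linear":[0,5.5,-1],"rot":[0,0,0],"grip":5},{"linear":[0,7.5,-1],"rot":[0,0,0],"grip":5},{"linear":[0,7.5,-1],"rot":[0,0,0],"grip":5},{"linear":[0,7.5,-1],"rot":[0,0,0],"grip":5}]'
python3 - <<'E'
from rows import *
st(); snap('wrist','w22'); snap('scene','s22')
im,d,K,T=load('w22'); W=cloud(d,K,T); p=W.reshape(-1,3)
def r(n,z0,z1,rad,c=(.455,.043)):
    b=p[(p[:,2]>z0)&(p[:,2]<z1)&(np.hypot(p[:,0]-c[0],p[:,1]-c[1])<rad)]; print(n,len(b),[np.round(x,4).tolist() for x in cv2.minAreaRect(np.ascontiguousarray(b[:,:2],dtype=np.float32).reshape(-1,1,2))],b.mean(0).round(4))
    return b
b=r('bar',.17,.18,.09); A=np.c_[b[:,:2],np.ones(len(b))]; print(np.linalg.lstsq(A,b[:,2],rcond=None)[0].round(4))
r('bow',.2,.23,.03); r('base',.008,.016,.12,(.46,.01))
E
```

```text
time_s: 14.85
tool_pos: [0.4552, 0.0428, 0.1944]
ee_rot: [2.083, -2.35, 0.001]
contact_force: [-0.2, -0.0, -2.2]
width: 0.0096
{'time_s': 14.85, 'q': [-0.1659, -0.0418, 1.9376, -0.0014, 1.246, 1.5253], 'tool_pos': [0.4552, 0.0428, 0.1944], 'ee_rot': [2.0835, -2.3497, 0.0009], 'contact_force': [-0.2238, -0.0257, -2.1742], 'moment': [0.0098, 0.0234, 0.5211], 'width': 0.0096}
time_s: 15.27
tool_pos: [0.4553, 0.0428, 0.1945]
ee_rot: [2.107, -2.329, 0.001]
contact_force: [-0.3, -0.5, -0.6]
width: 0.0329
time_s: 15.68
tool_pos: [0.4549, 0.0429, 0.2758]
ee_rot: [2.107, -2.329, -0.0]
contact_force: [0.7, 0.5, -0.6]
width: 0.05
time_s: 16.1
tool_pos: [0.3803, 0.0505, 0.287]
ee_rot: [-2.108, 2.33, -0.003]
contact_force: [0.8, -0.7, 0.5]
width: 0.0502
{'time_s': 16.1, 'q': [-0.1791, -0.3261, 1.9843, -0.0012, 1.4818, 1.4917], 'tool_pos': [0.3803, 0.0505, 0.287], 'ee_rot': [-2.1076, 2.3295, -0.0032], 'contact_force': [0.7578, -0.6752, 0.5279], 'moment': [0.0083, 0.0197, -0.0495], 'width': 0.0502}
bar 3367 [[0.456, 0.042], [0.014, 0.1597], 88.937] [0.4657 0.0419 0.1756]
[-1.000e-04  6.000e-04  1.756e-01]
bow 1250 [[0.456, 0.042], [0.01, 0.0442], 88.953] [0.4566 0.042  0.2161]
base 5808 [[0.4606, 0.0095], [0.1101, 0.1898], 7.9283] [0.464  0.0096 0.0117]
```

View pics/w22.png

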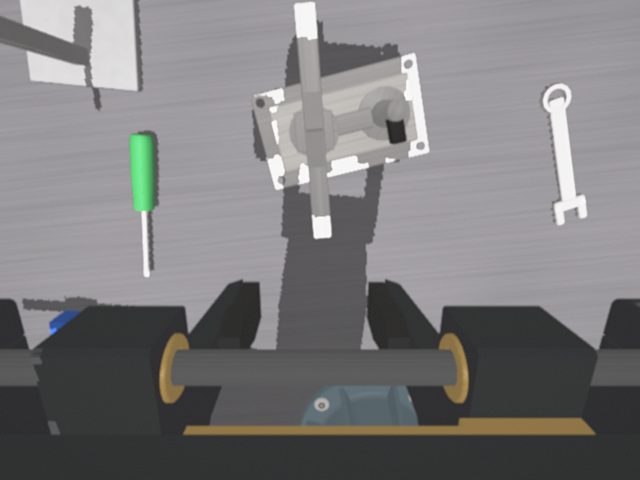

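View pics/s22.png

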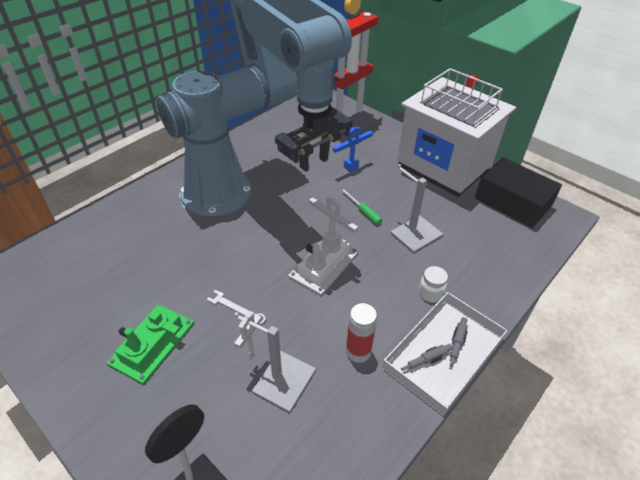

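The key stands alone (bar from (305,10) to (322,232)), and the toe lies from (335,125) to (380,112), pointing at the injector. I'll check the toe direction numerically.

```bash
python3 - <<'E'
from h import *
im,d,K,T=load('w22'); W=cloud(d,K,T)
cv2.imwrite('pics/c22.png',cv2.resize(im[40:200,245:445],None,fx=3.7,fy=3.7,interpolation=cv2.INTER_CUBIC)[:,:,::-1])
p=W.reshape(-1,3); c=np.array([.4561,.0422]); h=np.radians(7.92)
L=(p[:,:2]-c)@np.array([[np.cos(h),-np.sin(h)],[np.sin(h),np.cos(h)]])
m=(p[:,2]>.055)&(p[:,2]<.075)&(np.hypot(*L.T)>.028)&(np.hypot(*L.T)<.064)&(L[:,1]<0)
q=L[m]; z=p[m,2]
for a,b in((.055,.058),(.058,.062),(.062,.066),(.066,.07),(.07,.075)):
    k=(z>a)&(z<b); print(a,b,k.sum(), q[k].mean(0).round(4) if k.sum() else '', 'ang from holder -y', np.degrees(np.arctan2(q[k].mean(0)[0],-q[k].mean(0)[1])).round(1) if k.sum() else '')
E
```

```text
0.055 0.058 207 [ 0.0003 -0.0478] ang from holder -y 0.4
0.058 0.062 527 [-0.0001 -0.0451] ang from holder -y -0.1
0.062 0.066 11 [ 0.0001 -0.0625] ang from holder -y 0.1
0.066 0.07 14 [ 0.0003 -0.063 ] ang from holder -y 0.2
0.07 0.075 17 [-0.0002 -0.0633] ang from holder -y -0.2
```

View pics/c22.png

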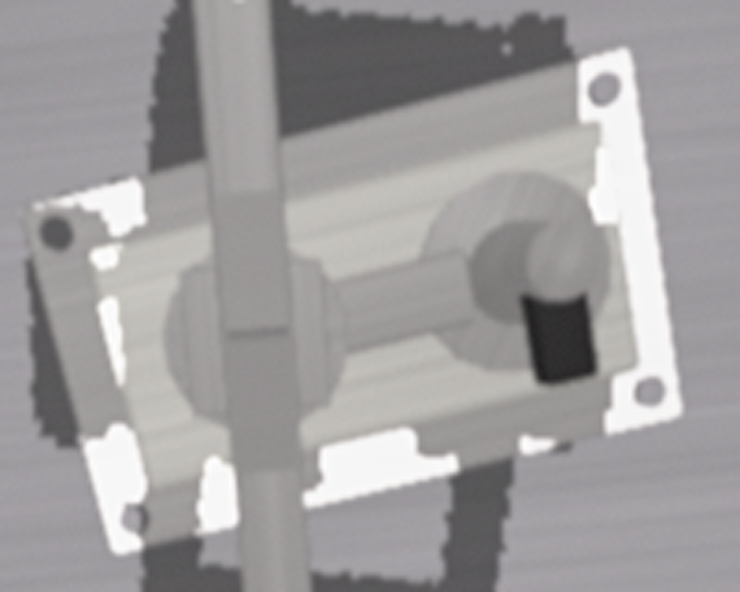

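The toe lies over the flange, along the holder's -y within about 0.5°, so the clamp is at its stop. The key is upright and home and the arm is clear. I'm handing the job in.

```bash
python3 -c "
from h import *
print(workorder.close_job()); st()"
```

```text
the job is handed in; nothing more can be done
None
the job is handed in; nothing more can be done
```

I took the wide key off its hook, stood it on the clamp's drive and let it go. I then gripped it again by the bow, turned it clockwise to the stop, and handed the job in at about 16 s of robot time. No verdict is reported, so this rests on my last checks:

- **Free standing before turning:** with the fingers open, the key stood upright with its underside at z ≈ 0.060. The key was still in line with the drive, which I had put at about 0.1 rad open.
- **Clamp at its stop:** the turning moment rose from about 0.07 to 0.5 N m. The toe lies over the injector's flange, along the holder's -y axis within about 0.5°.
- **Key at the end:** the bar is level within 0.001 rad and its top is at z = 0.1756, which puts the underside at about 0.060, on the shoulder. Its axis is within about 1 mm of the drive's.
- **Arm clear:** the gripper is clear of everything.
- **Other things:** the driver, spray and jar look unmoved in the scene view, and the wrench and screwdriver lie undisturbed. I judged these by eye, not by measurement.

One disagreement: the top camera and the wrist camera differed by about 4 mm in absolute position. They agreed within about 1 mm on where the key was relative to the drive, so I used the wrist camera for the fit. The key also tipped about 1.5° in the grip while carried; I corrected for it with a tool tilt before lowering.

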